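# Unload the scanner battery charger and reset it

## Robot

A 7-joint arm with a two-finger parallel gripper is mounted at the origin on the work surface. World frame = base frame: x ahead of the robot, y to its left, z up, the work surface at z = 0. Lengths are in mm, angles in degrees, forces in N, time in s.
With the tool pointing down it reaches from about 350 to 775 mm from the base axis. Payload 3.1 kg.
Tool frame: the origin (TCP) lies on the front face of the gripper's body, between the roots of the fingers; the fingertips stand 73 mm ahead of it and the grasp point (between the pads) lies 54 mm ahead of it; z points along the fingers, y is the line along which they close (so a half turn about z gives the same grasp; the last joint's range is limited). The gripper opens to 85 mm and grips with 20 to 120 N. Pads are 22 mm wide; open, the fingers measure 114 mm over their backs; the gripper's body (76 mm by 85 mm) begins 54 mm behind the grasp point. The pads swing forward as they close: fully open they stand 13 mm farther back than shut.
Start: joints at [-76.358, 17.813, 0.802, 86.603, -0.252, 75.585, -1.558], TCP at [151.86, 528.634, 303.904] pointing down, gripper open.
Joint ranges: [-154.91, 154.91], [-16.99, 109.72], [-72.82, 74.43], [7.12, 147.25], [-82.49, 262.49], [11.32, 116.49], [-174.64, 174.64]. Speed limits (degrees/s): [159.86, 159.86, 180, 180, 180, 180, 180].

## Interface

Orientations are given as a 3x3 rotation matrix whose columns are the frame's x, y, z axes.
In Python, from plant import readout, optics, job, spotter gives the robot as it stands.
- The arm moves only by the tool arm_command, never from a script. Its argument "steps" is a list of rows, each a list of 3 entries, a list of its own where there are three numbers: the closure, from 0 (fully open) to 1 (shut), then the shift along the world's x, y, z in mm, then the turn, a rotation vector about the world's x, y, z in rad. In form: [[claw, [tx, ty, tz], [rx, ry, rz]], ...]. A call has exactly 5 rows; each row shifts and turns the commanded pose from where the row before left it; what a row does not reach is not made up. A row lasts 1/10 s, in which the tool goes at most 50 mm and 8.59 degrees, less where a joint would pass 70% of its speed; a pose out of reach is approached as far as the arm can. A call is refused whole if a number of a shift passes 50 or a number of a turn 0.15, either way. A call with a gripper value outside its range is refused whole. The fingers move at their own pace and stop on an object; "grip_force" is the grip in N (left out, the last holds). Time passes only in rows, so rows that do not move let the fingers close, or fill a call up. It gives the time, the measured TCP pose, the force, the opening and the grip force at its end, in the units of the state.
- readout.sense(): the state, without advancing time (a new reading comes with each control period).
- optics.get_image(name): name is "side" or "top"; returns a dict with "color" (384x512x3 uint8, blue, green, red), "camera_matrix" (3x3 intrinsics, pixels), "cam_to_world" (4x4, takes a point from camera to world coordinates). Camera axes: x right, y down, z forward; pixel columns grow to the right and rows downward; lengths in mm; the calibration is good to about 2 mm. A picture is of the moment at which its call begins. There is no depth.
- job.sign_off(): hands the job in; it is judged then, once.
Trained networks look in the newest picture that a camera, given by its name, has taken for a name from the list of things; names that differ only in an ending like _2 or _b are one class to them, and where a whole thing is asked for, a point or a joint stands for the part that bears it (a point fixed in the world has none). Each returns a list of dicts, best first, with "conf" (0 to 1); they miss things now and then, are a little off and sometimes report something else, mostly with a low value. They report only what shows in the picture. A call takes as long as a camera call.
- spotter.outline_of(camera, name): "region" (384x512 bool, what is visible of it) and "bbox" ([left, top, right, bottom] in pixels, round what is visible of it).
The state is a dict: "time": time; "q": joint angles; "joint_vel": joint speeds; "effort": joint torques, N m; "tcp_pos": TCP position; "eef_rot": TCP orientation; "ft_force": force on the tool from outside, world axes, zero at the start; "ft_torque": the same for the moment, N m; "width": opening from 0.0 (shut) to 1.0 (fully open); "gripper_force": force on a finger pad.
Only numpy, scipy, OpenCV 4.12 (cv2) and the standard library are available. Lean on these libraries where they do the work, as an engineer would, in place of code of your own. Each camera call takes 0.05 s, during which the arm holds its last target. There are 200 camera calls.

## Task

The scanner packs are charged: take every pack out of the charger, holding its thumb latch pressed while you pull it up and off, and put them in the divided tote, standing or lying. Once all the packs are in the tote, and not while any is still in a bay, press the charger's recessed reset button fully in with the stylus and hold it for a moment, then lay the stylus back on its mat. Leave the other things on the bench where they are.

Things in the scene. Friction and masses are not known exactly. Their poses are not given: they have to be found in the camera images.
- charger: Grey 4-bay battery charger, fixed, 300 mm long (y), flat top 60 mm high at x -45 to 51; origin under its middle, front to -x. Bays at x = 0, y = -115, -55, 5, 65, each 31 (x) x 46 (y) mm, floor at z = 30. A pack's hook catches 1 mm under the lip of the bay's front edge: pulling without pressing the latch does not free it. A black panel slopes from the top's front edge down to x = -75.
- reset_face (a point): Middle of the face of the unpressed reset button (smooth, white, 13 mm), 5 mm deep in an 18 mm square, white-outlined recess in the charger's sloping front panel (faces -x and 30 degrees up); at charger x = -53, y = 118, z = 37 mm. Too narrow for fingertips. A level push along charger +x with a thin rod aimed at this point works.
- reset (a joint): Travel of the reset button: 0 up, 0.0035 m fully in, at its stop. It moves along charger x 0.87, z -0.5. The spring takes 1.2 N to start, 3.3 N fully in; it comes back up by itself.
- pack1: Dark battery pack 28 x 44 x 100 mm (x, y, z), about 0.18 kg; origin in the middle of its bottom end, z to its top. Starts upright in the bay at charger y = -115 mm, turned like the charger, bottom 30 mm above the bench, top 130 mm. A grey ribbed latch pad, 14 mm wide, stands 7 mm proud of the middle of its front (-x) face at heights 67 to 89 mm. May be absent.
- pack1_mid (a point): Middle of pack1, 50 mm above its bottom end. Fingers closed front to back (along pack x) over latch pad and back face, about 78 mm above the bottom end, press the latch in and hold the pack: 35 mm thick there, 28 mm when pressed.
- latch1 (a joint): Travel of pack1's latch pad: 0 out, 0.007 m fully in (flush with the front face). Beyond about 0.006 m the hook is clear of the bay's lip. The spring takes 4 N to start, 8.5 N fully in; it springs out when let go.
- pack2: Pack like pack1; starts in the bay at charger y = -55 mm. May be absent.
- pack2_mid (a point): Middle of pack2, 50 mm above its bottom end.
- latch2 (a joint): Travel of pack2's latch pad, as latch1.
- pack3: Pack like pack1; starts in the bay at charger y = 5 mm. May be absent.
- pack3_mid (a point): Middle of pack3, 50 mm above its bottom end.
- latch3 (a joint): Travel of pack3's latch pad, as latch1.
- pack4: Pack like pack1; starts in the bay at charger y = 65 mm. May be absent.
- pack4_mid (a point): Middle of pack4, 50 mm above its bottom end.
- latch4 (a joint): Travel of pack4's latch pad, as latch1.
- tote: Blue open tote, loose, 0.7 kg, 170 x 230 mm (x, y), 45 mm tall, walls and floor 4 mm; one divider each way makes four compartments about 79 x 109 mm, their middles at x +-41, y +-56 mm. Origin under its middle.
- mat: Black rubber mat, fixed, 200 x 120 mm (x, y), 3 mm thick: the stylus's place. Origin under its middle, on the bench.
- stylus: Stylus, 0.05 kg: square metal handle 90 mm long (along its x) and 15 mm thick, with a thin steel pin 5 mm across and 45 mm long at its +x end. Origin in the middle of the handle, on its axis. It starts lying on the mat, pin roughly away from the robot, balanced near the handle's middle.
- stylus_tip (a point): Very end of the stylus's pin, 90 mm from the handle's middle.
- tape: roll of brown tape standing flat like a ring, 94 mm across and 48 mm tall: a bystander
- coupling: brass hose coupling standing on end, 34 mm across, 42 mm tall: a bystander
- jar: small white jar with a blue lid, 56 mm across and 70 mm tall: a bystander

How it is judged:
By the outcome, as a careful person would: the job done as asked, in the order asked, and still so for the second after the job is handed in, with the robot touching nothing.
Of pack1, pack2, pack3, pack4 only 2 to 4 are there at a start; the rules pass over those that are not, and their reading is None.
At some moment in a run one of stylus, tote may be knocked a few centimetres aside while the robot is not near it.
Once in a run the grip may slacken for a moment while it holds something.
It also fails if it takes over 210 s, if anything falls off the work surface, if the arm or the gripper's body presses on something with over 40 N, if the wrist force passes 120 N, or if a joint passes its speed limit or range.

## Working session

There is one attempt and no reset: what is moved stays moved. The work goes in short steps, Python scripts to look and compute and a tool call to move; the robot and the scene stay as the last step left them, time stands still between calls to the robot, and variables do not carry over. Pictures are saved under pics/ and viewed, at most 14 in all, crops included, and the job is handed in when it is done.

Besides the shell and the picture viewer there is one more tool, called after "Emit:" by a JSON object that holds its "fn" and its "kwargs", one argument or row to a line. arm_command: Moves the arm, as the interface text tells. Its arguments: {"type":"object","properties":{"steps":{"type":"array"},"grip_force":{"type":"number"}},"required":["steps"]}

```bash
ls; mkdir -p pics; python3 - <<'E'
from plant import readout,optics,spotter
import cv2,numpy as np
s=readout.sense();print({k:np.round(v,2).tolist() for k,v in s.items()})
ims=[]
for c in("side","top"):
    d=optics.get_image(c);ims.append(d["color"]);print(c,d["camera_matrix"].tolist(),np.round(d["cam_to_world"],3).tolist())
    for n in["charger","pack1","tote","mat","stylus","tape","coupling","jar"]:
        print(n,[(round(r["conf"],2),r["bbox"]) for r in spotter.outline_of(c,n)])
cv2.imwrite("pics/a.png",ims[0]);cv2.imwrite("pics/b.png",ims[1])
E
```

```text
pics
{'time': 0.0, 'q': [-76.36, 17.86, 0.8, 86.69, -0.25, 75.59, -1.56], 'joint_vel': [0.1, -0.03, -0.01, 0.01, -0.06, 0.03, 0.0], 'effort': [0.0, -37.99, 0.15, -23.06, 0.01, 0.01, 0.0], 'tcp_pos': [151.72, 528.06, 302.83], 'eef_rot': [[-0.96, 0.28, -0.0], [0.28, 0.96, -0.0], [-0.0, -0.0, -1.0]], 'ft_force': [0.32, -0.14, 0.13], 'ft_torque': [-0.02, -0.05, 0.01], 'gripper_force': 0.0, 'width': 1.0}
side [[430.7522335188325, 0.0, 257.61767759527135], [0.0, 430.7522335188325, 186.91817792889222], [0.0, 0.0, 1.0]] [[0.982, -0.107, 0.154, 430.335], [-0.188, -0.535, 0.824, -794.681], [-0.006, -0.838, -0.545, 623.632], [0.0, 0.0, 0.0, 1.0]]
charger [(0.79, [228.9, 153.2, 309.0, 244.7]), (0.54, [255.5, 149.1, 274.5, 185.1])]
pack1 [(0.93, [271.5, 177.1, 289.2, 216.6]), (0.85, [258.3, 148.2, 274.2, 183.4]), (0.65, [266.0, 162.1, 280.8, 199.0]), (0.53, [248.9, 139.5, 269.1, 172.0]), (0.32, [202.5, 263.4, 313.3, 384.0])]
tote [(0.67, [197.5, 238.3, 214.6, 252.8]), (0.64, [205.0, 265.1, 313.5, 382.3]), (0.49, [336.8, 227.0, 367.1, 269.7]), (0.23, [180.7, 145.6, 226.5, 158.8])]
mat [(0.74, [260
[... 370 characters left out ...]
, [0.0, 436.36632135493153, 182.23968151532017], [0.0, 0.0, 1.0]] [[0.001, -0.997, 0.081, 483.809], [-1.0, 0.0, 0.012, 29.415], [-0.012, -0.081, -0.997, 1371.56], [0.0, 0.0, 0.0, 1.0]]
charger [(0.89, [208.4, 156.8, 311.0, 202.4]), (0.56, [227.8, 167.6, 243.1, 183.8])]
pack1 [(0.76, [246.6, 170.7, 262.7, 181.5]), (0.72, [286.0, 169.2, 305.4, 180.4]), (0.57, [326.9, 125.8, 346.8, 145.5]), (0.49, [266.9, 166.3, 282.5, 180.0])]
tote [(0.79, [339.7, 182.9, 423.3, 244.8]), (0.54, [247.3, 168.2, 263.1, 183.3])]
mat [(0.96, [149.6, 197.1, 187.0, 263.0])]
stylus []
tape [(0.87, [260.6, 220.0, 295.7, 248.5]), (0.51, [249.2, 169.1, 263.8, 183.9])]
coupling []
jar [(0.81, [324.9, 126.4, 348.5, 145.2])]
```

```bash
python3 - <<'E'
import cv2
a=cv2.imread("pics/a.png");b=cv2.imread("pics/b.png")
cv2.imwrite("pics/a1.png",cv2.resize(a[110:384,140:390],None,fx=2.18,fy=2.18,interpolation=cv2.INTER_CUBIC))
cv2.imwrite("pics/b1.png",cv2.resize(b[100:290,130:430],None,fx=2.6,fy=2.6,interpolation=cv2.INTER_CUBIC))
E
```

```text
(no output)
```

View pics/a1.png

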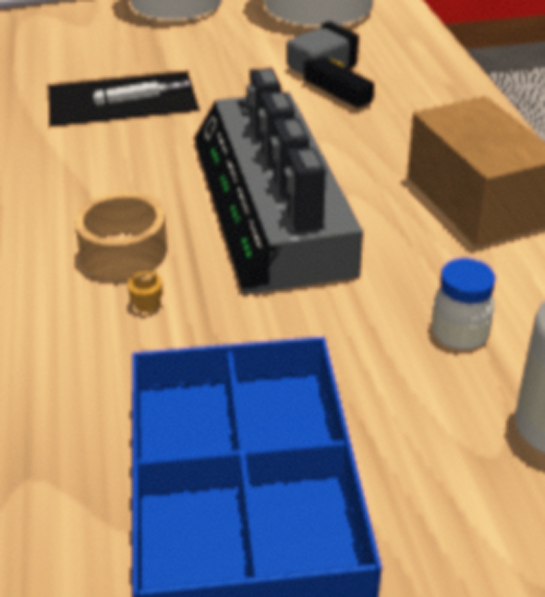

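View pics/b1.png

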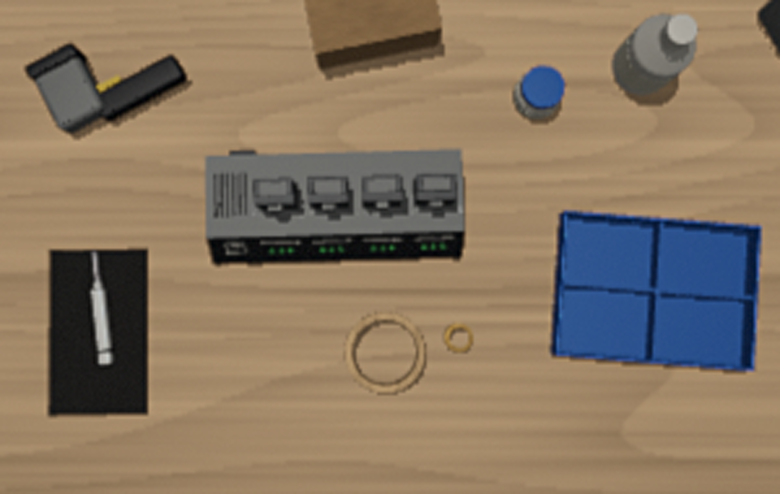

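The pictures show all four packs in the charger, with the stylus on the mat to its left and its pin pointing away from the robot (tip near b1 (95,253)). The empty tote is on the right, and the tape ring and coupling stand in front of the charger. Next I'll fit the poses.

```bash
cat > h.py <<'E'
import numpy as np, cv2
from scipy.optimize import least_squares
from plant import readout,optics,spotter
def shot(c):
    d=optics.get_image(c); return d["color"],d["camera_matrix"],d["cam_to_world"]
def proj(K,T,P):
    P=np.atleast_2d(P);p=(P-T[:3,3])@T[:3,:3];p=p@K.T;return p[:,:2]/p[:,2:]
def back(K,T,uv,z):
    r=np.linalg.inv(K)@[uv[0],uv[1],1];r=T[:3,:3]@r;return T[:3,3]+r*(z-T[2,3])/r[2]
def w(pose,L):
    x,y,a=pose;c,s=np.cos(a),np.sin(a);L=np.atleast_2d(L).astype(float)
    return np.c_[x+c*L[:,0]-s*L[:,1],y+s*L[:,0]+c*L[:,1],L[:,2]]
def fit(obs,p0): # obs list of (K,T,uvs,locals)
    f=lambda p:np.concatenate([(proj(K,T,w(p,L))-uv).ravel() for K,T,uv,L in obs])
    r=least_squares(f,p0,x_scale=[100,100,.1],loss="soft_l1");return r.x,f(r.x).reshape(-1,2)
E
cat > f1.py <<'E'
from h import *
_,Ks,Ts=shot("side");_,Kt,Tt=shot("top")
A=lambda l:(np.array(l)+.5)/2.18-.5+[140,110]
B=lambda l:(np.array(l)+.5)/2.6-.5+[130,100]
def go(n,tu,tl,su,sl,p0):
    o=[(Kt,Tt,B(tu),np.array(tl)),(Ks,Ts,A(su),np.array(sl))]
    p,r=fit(o,p0);print(n,p.round(1)[:2],np.degrees(p[2]).round(2),r.round(1).tolist())
    for oo in o: print("   one cam",fit([oo],p)[0].round(3))
    return p
c=go("charger",[(206,157),(461,150),(463,237),(209,239)],[(51,150,60),(51,-150,60),(-45,-150,60),(-45,150,60)],
 [(271,247),(361,234),(215,102),(357,276),(243,293)],[(-45,-150,60),(51,-150,60),(-45,150,60),(51,-150,0),(-75,-150,0)],[500,0,0])
R=[(85,115,45),(85,-115,45),(-85,-115,45),(-85,115,45)]
go("tote",[(562,212),(760,227),(753,371),(554,356)],R,[(133,353),(325,339),(380,567),(135,593)],[R[3],R[0],R[1],R[2]],[500,-400,0])
go("stylus",[(95,253),(105,364)],[(90,0,10.5),(-45,0,10.5)],[(190,83),(95,98)],[(90,0,10.5),(-45,0,10.5)],[400,300,0])
M=[(100,60,3),(100,-60,3),(-100,-60,3),(-100,60,3)]
go("mat",[(49,250),(147,250),(147,414),(49,414)],M,[(198,110),(190,72),(48,87),(50,125)],[M[1],M[0],M[3],M[2]],[400,300,0])
for n in("tape","coupling","jar"):
    b=max(spotter.outline_of("top",n),key=lambda r:r["conf"],default=None)
    if b: print(n,back(Kt,Tt,((b["bbox"][0]+b["bbox"][2])/2,(b["bbox"][1]+b["bbox"][3])/2),30).round(0))
print("coupling",back(Kt,Tt,B([(458,338)])[0],42).round(0))
for y in(-115,-55,5,65): print(w(c,[(0,y,130)]).round(1),proj(Kt,Tt,w(c,[(0,y,130)])).round(1))
E
python3 f1.py
```

```text
charger [613.4  70.1] 1.99 [[-0.4, -0.4], [0.5, -1.2], [1.0, -3.0], [-0.8, -0.4], [-1.6, -0.6], [0.2, -0.9], [-1.5, -0.6], [0.6, 1.2], [-2.0, 1.9]]
   one cam [6.09713e+02 7.05870e+01 1.90000e-02]
   one cam [6.16274e+02 7.07890e+01 2.90000e-02]
tote [ 507.  -306.4] -4.51 [[0.9, -2.0], [0.6, -1.8], [0.4, -0.9], [0.4, -1.3], [-1.0, -1.1], [-0.7, -1.9], [0.2, 0.0], [-2.3, 0.1]]
   one cam [ 5.02442e+02 -3.04605e+02 -7.40000e-02]
   one cam [ 5.08508e+02 -3.07162e+02 -7.80000e-02]
stylus [462.  350.9] 6.45 [[-0.2, -1.0], [-0.0, -0.6], [-0.3, 0.5], [-1.2, 0.2]]
   one cam [4.59497e+02 3.50552e+02 1.10000e-01]
   one cam [4.64643e+02 3.52163e+02 1.40000e-01]
mat [455.9 356.5] 0.65 [[0.2, -1.0], [0.5, -1.4], [0.2, -0.2], [-0.6, 0.1], [0.6, 0.2], [-1.3, -0.8], [-0.8, -1.4], [-1.1, 0.6]]
   one cam [4.54020e+02 3.56708e+02 1.60000e-02]
   one cam [4.57921e+02 3.55175e+02 2.00000e-03]
tape [433.  14.  30.]
jar [623. -49.  30.]
coupling [448. -73.  42.]
[[617.4 -44.8 130. ]] [[297.9 170.9]]
[[615.3  15.2 130. ]] [[276.9 171.6]]
[[613.2  75.1 130. ]] [[256.  172.3]]
[[611.2 135.1 130. ]] [[235.  173.1]]
```

Emit:
{"fn": "arm_command", "kwargs": {
  "steps": [
    [0,[31,-38,0],[0,0,-0.083]],
    [0,[31,-38,0],[0,0,-0.083]],
    [0,[31,-38,0],[0,0,-0.083]],
    [0,[31,-38,0],[0,0,-0.083]],
    [0,[31,-38,0],[0,0,-0.083]]
  ],
  "grip_force": 40
}}

```text
time: 1.65
tcp_pos: [307.8, 337.0, 304.2]
eef_rot: [[-0.766, 0.643, 0.001], [0.643, 0.766, 0.001], [0.0, 0.001, -1.0]]
ft_force: [1.5, 0.3, -0.3]
width: 0.998
gripper_force: 0.0
```

Emit:
{"fn": "arm_command", "kwargs": {
  "steps": [
    [0,[31,-38,0],[0,0,-0.083]],
    [0,[31,-38,0],[0,0,-0.083]],
    [0,[31,-38,0],[0,0,-0.083]],
    [0,[31,-38,0],[0,0,-0.083]],
    [0,[31,-38,0],[0,0,-0.083]]
  ]
}}

```text
time: 2.15
tcp_pos: [462.8, 147.1, 304.3]
eef_rot: [[-0.442, 0.897, 0.001], [0.897, 0.442, 0.001], [0.0, 0.001, -1.0]]
ft_force: [1.3, 1.0, -0.6]
width: 0.999
gripper_force: 0.0
```

Emit:
{"fn": "arm_command", "kwargs": {
  "steps": [
    [0,[31,-38,0],[0,0,-0.083]],
    [0,[31,-38,0],[0,0,-0.083]],
    [0,[31,-38,0],[0,0,-0.083]],
    [0,[31,-38,0],[0,0,-0.083]],
    [0,[31,-38,0],[0,0,-0.083]]
  ]
}}

```text
time: 2.65
tcp_pos: [618.0, -42.5, 304.0]
eef_rot: [[-0.044, 0.999, 0.0], [0.999, 0.044, 0.0], [0.0, 0.0, -1.0]]
ft_force: [1.0, 1.3, -0.3]
width: 0.997
gripper_force: 0.0
```

Emit:
{"fn": "arm_command", "kwargs": {
  "steps": [
    [0,[0,-2,-40],[0,0,-0.0]],
    [0,[0,0,-40],[0,0,0]],
    [0,[0,0,-40],[0,0,0]],
    [0,[0,0,-24],[0,0,0]],
    [0,[0,0,0],[0,0,0]]
  ]
}}

```text
time: 3.15
tcp_pos: [614.0, -42.4, 155.4]
eef_rot: [[-0.046, 0.999, -0.01], [0.999, 0.046, 0.001], [0.001, -0.009, -1.0]]
ft_force: [0.5, 0.2, -0.0]
width: 1.005
gripper_force: 0.0
```

Emit:
{"fn": "arm_command", "kwargs": {
  "steps": [
    [0.3,[0,0,0],[0,0,0]],
    [0.5,[0,0,0],[0,0,0]],
    [0.7,[0,0,0],[0,0,0]],
    [1,[0,0,0],[0,0,0]],
    [1,[0,0,0],[0,0,0]]
  ]
}}

```text
time: 3.65
tcp_pos: [618.3, -43.7, 161.9]
eef_rot: [[-0.046, 0.999, 0.005], [0.999, 0.046, -0.0], [-0.001, 0.005, -1.0]]
ft_force: [1.6, 0.4, 3.8]
width: 0.325
gripper_force: 43.8
```

Emit:
{"fn": "arm_command", "kwargs": {
  "steps": [
    [1,[0,0,0],[0,0,0]],
    [1,[0,0,0],[0,0,0]],
    [1,[0,0,0],[0,0,0]],
    [1,[0,0,0],[0,0,0]],
    [1,[0,0,0],[0,0,0]]
  ]
}}

```text
time: 4.15
tcp_pos: [618.3, -43.7, 161.8]
eef_rot: [[-0.046, 0.999, 0.004], [0.999, 0.046, -0.0], [-0.001, 0.004, -1.0]]
ft_force: [0.9, -0.1, 5.5]
width: 0.323
gripper_force: 44.0
```

Emit:
{"fn": "arm_command", "kwargs": {
  "steps": [
    [1,[0,0,0],[0,0,0]],
    [1,[0,0,5],[0,0,0]],
    [1,[0,0,10],[0,0,0]],
    [1,[0,0,10],[0,0,0]],
    [1,[0,0,10],[0,0,0]]
  ],
  "grip_force": 60
}}

```text
time: 4.65
tcp_pos: [616.5, -43.1, 195.6]
eef_rot: [[-0.046, 0.999, -0.001], [0.999, 0.046, 0.0], [0.0, -0.001, -1.0]]
ft_force: [0.3, 0.2, -2.4]
width: 0.32
gripper_force: 59.7
```

Emit:
{"fn": "arm_command", "kwargs": {
  "steps": [
    [1,[0,0,25],[0,0,0]],
    [1,[0,0,25],[0,0,0]],
    [1,[0,0,25],[0,0,0]],
    [1,[0,0,20],[0,0,0]],
    [1,[0,0,0],[0,0,0]]
  ]
}}

```text
time: 5.15
tcp_pos: [617.2, -44.3, 293.6]
eef_rot: [[-0.046, 0.999, 0.004], [0.999, 0.046, -0.001], [-0.001, 0.004, -1.0]]
ft_force: [-0.0, -0.4, -0.9]
width: 0.318
gripper_force: 59.9
```

Emit:
{"fn": "arm_command", "kwargs": {
  "steps": [
    [1,[-7,-32,0],[0,0,-0.012]],
    [1,[-7,-32,0],[0,0,-0.012]],
    [1,[-7,-32,0],[0,0,-0.012]],
    [1,[-7,-32,0],[0,0,-0.012]],
    [1,[-7,-32,0],[0,0,-0.012]]
  ]
}}

```text
time: 5.65
tcp_pos: [580.0, -204.1, 288.4]
eef_rot: [[0.015, 1.0, -0.004], [1.0, -0.015, 0.002], [0.002, -0.004, -1.0]]
ft_force: [0.8, -0.9, -1.8]
width: 0.318
gripper_force: 59.8
```

Emit:
{"fn": "arm_command", "kwargs": {
  "steps": [
    [1,[-7,-32,0],[0,0,-0.012]],
    [1,[-7,-32,0],[0,0,-0.012]],
    [1,[-7,-32,0],[0,0,-0.012]],
    [1,[-7,-32,0],[0,0,-0.012]],
    [1,[-7,-32,0],[0,0,-0.012]]
  ]
}}

```text
time: 6.15
tcp_pos: [545.3, -363.8, 288.2]
eef_rot: [[0.075, 0.997, -0.004], [0.997, -0.075, 0.003], [0.003, -0.004, -1.0]]
ft_force: [0.9, -1.1, -1.3]
width: 0.319
gripper_force: 59.8
```

Emit:
{"fn": "arm_command", "kwargs": {
  "steps": [
    [1,[0,0,-30],[0,0,0]],
    [1,[0,0,-30],[0,0,0]],
    [1,[0,0,-30],[0,0,0]],
    [1,[0,0,-5],[0,0,0]],
    [1,[0,0,0],[0,0,0]]
  ]
}}

```text
time: 6.65
tcp_pos: [545.7, -362.3, 193.0]
eef_rot: [[0.074, 0.997, -0.004], [0.997, -0.074, 0.003], [0.003, -0.005, -1.0]]
ft_force: [0.0, -0.3, -1.4]
width: 0.317
gripper_force: 59.6
```

```bash
python3 - <<'E'
from h import *
im,K,T=shot("side");cv2.imwrite("pics/c.png",cv2.resize(im[110:384,140:440],None,fx=2.1,fy=2.1,interpolation=cv2.INTER_CUBIC))
print(readout.sense()["tcp_pos"],[(r["conf"],r["bbox"]) for r in spotter.outline_of("side","tote")])
shot("top");print([(r["conf"],r["bbox"]) for r in spotter.outline_of("top","tote")])
E
```

```text
[ 546.58857194 -363.23581079  195.00348593] [(0.85, [204.2, 266.8, 312.0, 383.9]), (0.2, [173.5, 198.6, 218.7, 238.8])]
[(0.62, [341.7, 179.5, 411.2, 240.2]), (0.48, [300.6, 224.0, 312.4, 235.9])]
```

View pics/c.png

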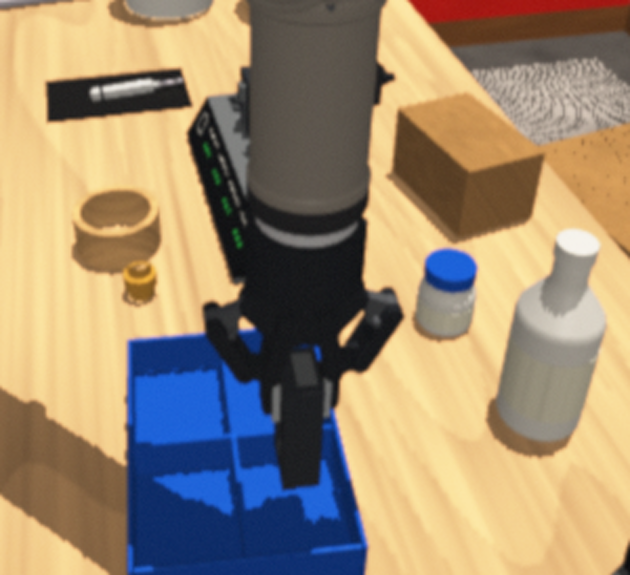

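The pack hangs over the tote's near-right compartment, with its bottom at about c (300,485). I'll lower it in.

Emit:
{"fn": "arm_command", "kwargs": {
  "steps": [
    [1,[0,0,-20],[0,0,0]],
    [1,[0,0,-20],[0,0,0]],
    [1,[0,0,-14],[0,0,0]],
    [1,[0,0,-3],[0,0,0]],
    [1,[0,0,-1],[0,0,0]]
  ]
}}

```text
time: 7.35
tcp_pos: [547.0, -363.5, 137.2]
eef_rot: [[0.074, 0.997, 0.0], [0.997, -0.074, -0.0], [-0.0, 0.0, -1.0]]
ft_force: [0.4, -0.0, -2.7]
width: 0.319
gripper_force: 59.8
```

Emit:
{"fn": "arm_command", "kwargs": {
  "steps": [
    [1,[0,0,-1],[0,0,0]],
    [1,[0,0,-1],[0,0,0]],
    [1,[0,0,0],[0,0,0]],
    [1,[0,0,0],[0,0,0]],
    [1,[0,0,0],[0,0,0]]
  ]
}}

```text
time: 7.85
tcp_pos: [547.4, -363.9, 135.9]
eef_rot: [[0.074, 0.997, 0.002], [0.997, -0.074, -0.001], [-0.001, 0.002, -1.0]]
ft_force: [0.8, -0.2, 1.1]
width: 0.32
gripper_force: 59.9
```

Emit:
{"fn": "arm_command", "kwargs": {
  "steps": [
    [0.66,[0,0,0],[0,0,0]],
    [0.62,[0,0,0],[0,0,0]],
    [0.58,[0,0,0],[0,0,0]],
    [0.5,[0,0,0],[0,0,0]],
    [0.4,[0,0,0],[0,0,0]]
  ]
}}

```text
time: 8.35
tcp_pos: [546.8, -363.0, 134.6]
eef_rot: [[0.074, 0.997, -0.0], [0.997, -0.074, 0.001], [0.001, -0.001, -1.0]]
ft_force: [0.7, -0.3, 0.1]
width: 0.605
gripper_force: 0.0
```

Emit:
{"fn": "arm_command", "kwargs": {
  "steps": [
    [0.35,[0,0,0],[0,0,0]],
    [0.35,[0,0,20],[0,0,0]],
    [0.35,[0,0,30],[0,0,0]],
    [0.35,[0,0,40],[0,0,0]],
    [0.35,[0,0,40],[0,0,0]]
  ]
}}

```text
time: 8.85
tcp_pos: [546.6, -363.0, 265.7]
eef_rot: [[0.074, 0.997, -0.001], [0.997, -0.074, 0.001], [0.001, -0.001, -1.0]]
ft_force: [1.1, -0.3, 1.3]
width: 0.647
gripper_force: 0.0
```

Emit:
{"fn": "arm_command", "kwargs": {
  "steps": [
    [0.2,[7,40,15],[0,0,0.012]],
    [0.1,[7,40,0],[0,0,0.012]],
    [0,[7,40,0],[0,0,0.012]],
    [0,[7,40,0],[0,0,0.012]],
    [0,[7,40,0],[0,0,0.012]]
  ]
}}

```text
time: 9.35
tcp_pos: [581.9, -161.7, 280.0]
eef_rot: [[0.014, 1.0, 0.0], [1.0, -0.014, 0.0], [0.0, 0.0, -1.0]]
ft_force: [1.1, -0.1, 0.5]
width: 0.999
gripper_force: 0.0
```

Emit:
{"fn": "arm_command", "kwargs": {
  "steps": [
    [0,[7,45,0],[0,0,0.012]],
    [0,[7,45,0],[0,0,0.012]],
    [0,[7,45,0],[0,0,0.012]],
    [0,[7,45,0],[0,0,0.012]],
    [0,[3,0,0],[0,0,0.002]]
  ]
}}

```text
time: 9.85
tcp_pos: [613.5, 28.2, 278.9]
eef_rot: [[-0.052, 0.999, -0.001], [0.999, 0.052, 0.008], [0.008, -0.001, -1.0]]
ft_force: [0.3, 1.6, 0.4]
width: 0.997
gripper_force: 0.0
```

```bash
python3 - <<'E'
from h import *
im,K,T=shot("side");cv2.imwrite("pics/d.png",cv2.resize(im[110:384,140:440],None,fx=2.1,fy=2.1,interpolation=cv2.INTER_CUBIC))
print(readout.sense()["tcp_pos"],readout.sense()["eef_rot"].round(3))
E
```

```text
[613.55953945  22.97678713 279.11004343] [[-0.046  0.999 -0.   ]
 [ 0.999  0.046  0.003]
 [ 0.003 -0.    -1.   ]]
```

View pics/d.png

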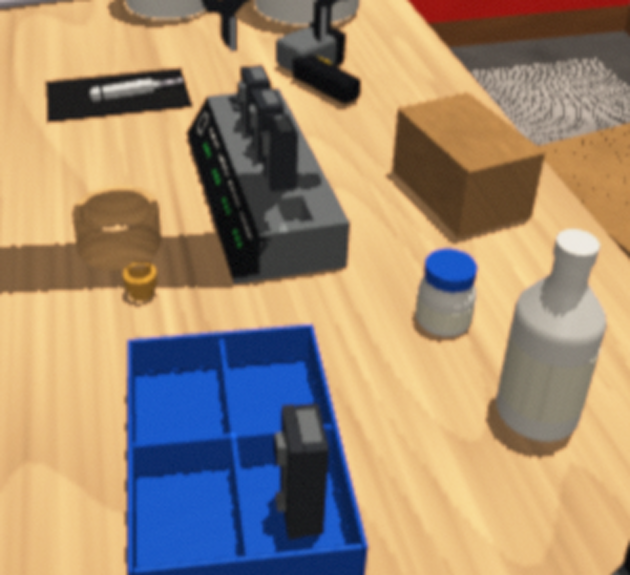

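Pack1 stands in the tote's near-right compartment at d (305,470), and its bay is empty. Next is pack2.

Emit:
{"fn": "arm_command", "kwargs": {
  "steps": [
    [0,[2,-6,-35],[0,0,0]],
    [0,[0,0,-35],[0,0,0]],
    [0,[0,0,-35],[0,0,0]],
    [0,[0,0,-13],[0,0,0]],
    [0,[0,0,0],[0,0,0]]
  ]
}}

```text
time: 10.4
tcp_pos: [613.3, 9.6, 159.9]
eef_rot: [[-0.034, 0.999, -0.005], [0.999, 0.034, -0.001], [-0.001, -0.005, -1.0]]
ft_force: [0.4, 0.2, 1.2]
width: 1.005
gripper_force: 0.0
```

Emit:
{"fn": "arm_command", "kwargs": {
  "steps": [
    [0.3,[0,0,0],[0,0,0]],
    [0.5,[0,0,0],[0,0,0]],
    [0.7,[0,0,0],[0,0,0]],
    [1,[0,0,0],[0,0,0]],
    [1,[0,0,0],[0,0,0]]
  ],
  "grip_force": 60
}}

```text
time: 10.9
tcp_pos: [616.3, 10.5, 163.7]
eef_rot: [[-0.036, 0.999, 0.005], [0.999, 0.036, -0.0], [-0.0, 0.005, -1.0]]
ft_force: [1.5, -0.1, 4.5]
width: 0.325
gripper_force: 61.5
```

Emit:
{"fn": "arm_command", "kwargs": {
  "steps": [
    [1,[0,0,0],[0,0,0]],
    [1,[0,0,0],[0,0,0]],
    [1,[0,0,0],[0,0,0]],
    [1,[0,0,0],[0,0,0]],
    [1,[0,0,0],[0,0,0]]
  ]
}}

```text
time: 11.4
tcp_pos: [616.4, 10.5, 163.6]
eef_rot: [[-0.036, 0.999, 0.004], [0.999, 0.036, -0.0], [-0.0, 0.004, -1.0]]
ft_force: [1.3, -0.3, 5.4]
width: 0.32
gripper_force: 61.5
```

Emit:
{"fn": "arm_command", "kwargs": {
  "steps": [
    [1,[0,0,5],[0,0,0]],
    [1,[0,0,10],[0,0,0]],
    [1,[0,0,10],[0,0,0]],
    [1,[0,0,25],[0,0,0]],
    [1,[0,0,25],[0,0,0]]
  ]
}}

```text
time: 11.9
tcp_pos: [612.9, 10.7, 236.9]
eef_rot: [[-0.036, 0.999, -0.006], [0.999, 0.036, -0.0], [0.0, -0.006, -1.0]]
ft_force: [0.3, 0.8, -1.1]
width: 0.32
gripper_force: 61.2
```

Emit:
{"fn": "arm_command", "kwargs": {
  "steps": [
    [1,[0,0,25],[0,0,0]],
    [1,[0,0,25],[0,0,0]],
    [1,[0,0,0],[0,0,0]],
    [1,[-8,-19,0],[0,0,-0.01]],
    [1,[-16,-37,0],[0,0,-0.01]]
  ]
}}

```text
time: 12.4
tcp_pos: [590.0, -41.7, 284.4]
eef_rot: [[-0.023, 1.0, -0.005], [1.0, 0.023, 0.003], [0.003, -0.005, -1.0]]
ft_force: [-0.2, -0.9, -2.0]
width: 0.32
gripper_force: 60.9
```

Emit:
{"fn": "arm_command", "kwargs": {
  "steps": [
    [1,[-16,-37,0],[0,0,-0.012]],
    [1,[-16,-37,0],[0,0,-0.012]],
    [1,[-16,-37,0],[0,0,-0.012]],
    [1,[-16,-37,0],[0,0,-0.012]],
    [1,[-16,-37,0],[0,0,-0.012]]
  ]
}}

```text
time: 12.9
tcp_pos: [507.5, -231.9, 284.9]
eef_rot: [[0.046, 0.999, -0.005], [0.999, -0.046, 0.002], [0.002, -0.005, -1.0]]
ft_force: [0.5, -0.5, -2.2]
width: 0.318
gripper_force: 61.0
```

Emit:
{"fn": "arm_command", "kwargs": {
  "steps": [
    [1,[-16,-37,0],[0,0,-0.012]],
    [1,[-16,-37,0],[0,0,-0.012]],
    [1,[-16,-37,0],[0,0,-0.012]],
    [1,[-8,-19,0],[0,0,-0.01]],
    [1,[0,0,0],[0,0,0]]
  ]
}}

```text
time: 13.4
tcp_pos: [448.8, -364.8, 285.3]
eef_rot: [[0.1, 0.995, -0.006], [0.995, -0.101, -0.001], [-0.001, -0.006, -1.0]]
ft_force: [-0.6, -0.7, -1.9]
width: 0.319
gripper_force: 61.1
```

```bash
python3 - <<'E'
from h import *
s=readout.sense();print(s["tcp_pos"],s["width"],s["eef_rot"].round(3).tolist())
for c in("side","top"):
    shot(c)
    for n in("tote","pack1","stylus"): print(c,n,[(r["conf"],r["bbox"]) for r in spotter.outline_of(c,n)])
E
```

```text
[ 448.81113982 -364.84762254  285.29294976] 0.31923044065428924 [[0.1, 0.995, -0.006], [0.995, -0.101, -0.001], [-0.001, -0.006, -1.0]]
side tote [(0.95, [205.9, 264.1, 311.2, 384.0])]
side pack1 [(0.84, [269.1, 302.5, 300.4, 364.4]), (0.8, [254.8, 149.4, 276.0, 188.8]), (0.77, [200.0, 231.5, 228.9, 308.2]), (0.67, [252.4, 139.4, 268.3, 171.3]), (0.63, [236.8, 149.2, 305.9, 245.5])]
side stylus [(0.64, [237.0, 151.7, 304.0, 244.0]), (0.55, [198.3, 233.1, 229.2, 312.6])]
top tote [(0.79, [340.7, 180.3, 422.5, 244.5])]
top pack1 [(0.72, [226.7, 169.6, 248.0, 181.7]), (0.53, [388.2, 192.3, 414.8, 204.0]), (0.5, [401.2, 224.3, 418.7, 237.0]), (0.47, [249.1, 169.5, 264.8, 184.2])]
top stylus [(0.47, [165.0, 207.3, 175.4, 240.8])]
```

Emit:
{"fn": "arm_command", "kwargs": {
  "steps": [
    [1,[5,2,-35],[0,0,0]],
    [1,[0,0,-35],[0,0,0]],
    [1,[0,0,-35],[0,0,0]],
    [1,[0,0,-25],[0,0,0]],
    [1,[0,0,-10],[0,0,0]]
  ]
}}

```text
time: 14.3
tcp_pos: [459.1, -356.2, 143.9]
eef_rot: [[0.088, 0.996, -0.004], [0.996, -0.088, 0.004], [0.003, -0.005, -1.0]]
ft_force: [0.4, 0.4, -1.6]
width: 0.318
gripper_force: 61.0
```

Emit:
{"fn": "arm_command", "kwargs": {
  "steps": [
    [1,[0,0,-4],[0,0,0]],
    [1,[0,0,-2],[0,0,0]],
    [1,[0,0,-1],[0,0,0]],
    [1,[0,0,-1],[0,0,0]],
    [1,[0,0,0],[0,0,0]]
  ]
}}

```text
time: 14.8
tcp_pos: [460.2, -358.7, 139.7]
eef_rot: [[0.09, 0.996, 0.001], [0.996, -0.09, -0.001], [-0.001, 0.001, -1.0]]
ft_force: [-0.5, -0.0, -2.4]
width: 0.322
gripper_force: 61.0
```

Emit:
{"fn": "arm_command", "kwargs": {
  "steps": [
    [1,[-2,0,-1],[0,0,0]],
    [1,[0,0,-1],[0,0,0]],
    [1,[0,0,-1],[0,0,0]],
    [1,[0,0,0],[0,0,0]],
    [1,[0,0,0],[0,0,0]]
  ]
}}

```text
time: 15.3
tcp_pos: [457.6, -358.8, 137.6]
eef_rot: [[0.09, 0.996, 0.001], [0.996, -0.09, 0.0], [0.0, 0.001, -1.0]]
ft_force: [-1.9, 1.5, 6.9]
width: 0.322
gripper_force: 62.1
```

Emit:
{"fn": "arm_command", "kwargs": {
  "steps": [
    [0.66,[0,0,0],[0,0,0]],
    [0.62,[0,0,0],[0,0,0]],
    [0.58,[0,0,0],[0,0,0]],
    [0.5,[0,0,0],[0,0,0]],
    [0.4,[0,0,0],[0,0,0]]
  ]
}}

```text
time: 15.8
tcp_pos: [458.1, -358.2, 135.6]
eef_rot: [[0.09, 0.996, 0.0], [0.996, -0.09, 0.0], [0.0, 0.0, -1.0]]
ft_force: [0.1, -0.2, 0.4]
width: 0.603
gripper_force: 0.0
```

Emit:
{"fn": "arm_command", "kwargs": {
  "steps": [
    [0.35,[0,0,0],[0,0,0]],
    [0.35,[0,0,20],[0,0,0]],
    [0.35,[0,0,30],[0,0,0]],
    [0.35,[0,0,40],[0,0,0]],
    [0.35,[0,0,40],[0,0,0]]
  ]
}}

```text
time: 16.3
tcp_pos: [457.6, -358.0, 266.8]
eef_rot: [[0.09, 0.996, -0.001], [0.996, -0.09, 0.001], [0.0, -0.001, -1.0]]
ft_force: [0.3, 0.1, -0.1]
width: 0.646
gripper_force: 0.0
```

Emit:
{"fn": "arm_command", "kwargs": {
  "steps": [
    [0.2,[14,39,15],[0,0,0.011]],
    [0.1,[14,39,0],[0,0,0.011]],
    [0,[14,39,0],[0,0,0.011]],
    [0,[14,39,0],[0,0,0.011]],
    [0,[14,39,0],[0,0,0.011]]
  ]
}}

```text
time: 16.8
tcp_pos: [528.3, -161.7, 281.0]
eef_rot: [[0.035, 0.999, 0.001], [0.999, -0.035, 0.0], [0.0, 0.001, -1.0]]
ft_force: [0.5, 0.2, 1.4]
width: 0.997
gripper_force: 0.0
```

Emit:
{"fn": "arm_command", "kwargs": {
  "steps": [
    [0,[14,39,0],[0,0,0.011]],
    [0,[14,39,0],[0,0,0.011]],
    [0,[14,39,0],[0,0,0.011]],
    [0,[14,39,0],[0,0,0.011]],
    [0,[14,39,0],[0,0,0.011]]
  ]
}}

```text
time: 17.3
tcp_pos: [598.2, 33.4, 280.8]
eef_rot: [[-0.021, 1.0, 0.0], [1.0, 0.021, 0.0], [0.0, 0.0, -1.0]]
ft_force: [0.2, -0.1, 0.1]
width: 1.005
gripper_force: 0.0
```

Emit:
{"fn": "arm_command", "kwargs": {
  "steps": [
    [0,[14,39,0],[0,0,0.01]],
    [0,[2,5,0],[0,0,0]],
    [0,[0,0,0],[0,0,0]],
    [0,[0,0,0],[0,0,0]],
    [0,[0,0,0],[0,0,0]]
  ]
}}

```text
time: 17.8
tcp_pos: [613.6, 73.0, 281.2]
eef_rot: [[-0.026, 1.0, 0.0], [1.0, 0.026, -0.001], [-0.001, 0.0, -1.0]]
ft_force: [-0.5, 0.1, 0.6]
width: 0.999
gripper_force: 0.0
```

```bash
python3 - <<'E'
from h import *
im,K,T=shot("side");cv2.imwrite("pics/e.png",cv2.resize(im[110:384,140:440],None,fx=2.1,fy=2.1,interpolation=cv2.INTER_CUBIC))
E
```

```text
(no output)
```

View pics/e.png

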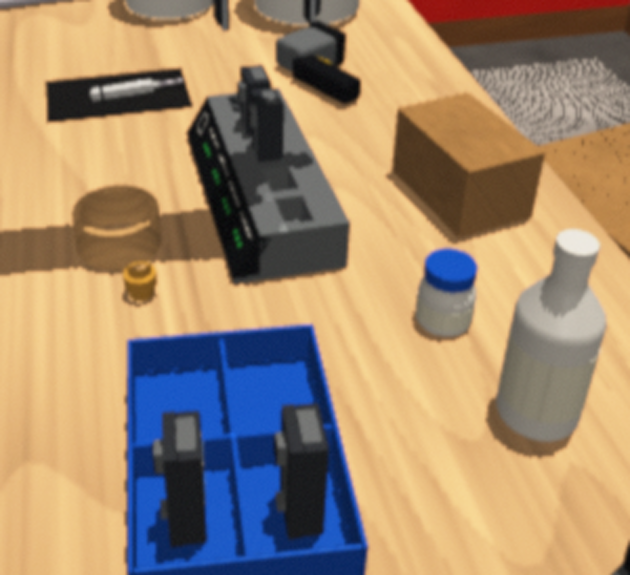

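Two packs now stand in the near compartments at e (185,480) and e (305,470). Next is pack3.

Emit:
{"fn": "arm_command", "kwargs": {
  "steps": [
    [0,[2,2,-35],[0,0,0.01]],
    [0,[0,0,-35],[0,0,0]],
    [0,[0,0,-35],[0,0,0]],
    [0,[0,0,-14],[0,0,0]],
    [0,[0,0,0],[0,0,0]]
  ]
}}

```text
time: 18.35
tcp_pos: [614.3, 76.7, 159.9]
eef_rot: [[-0.038, 0.999, -0.005], [0.999, 0.038, -0.001], [-0.001, -0.005, -1.0]]
ft_force: [-0.0, -0.2, 0.1]
width: 1.006
gripper_force: 0.0
```

Emit:
{"fn": "arm_command", "kwargs": {
  "steps": [
    [0.3,[0,0,0],[0,0,0]],
    [0.5,[0,0,0],[0,0,0]],
    [0.7,[0,0,0],[0,0,0]],
    [1,[0,0,0],[0,0,0]],
    [1,[0,0,0],[0,0,0]]
  ]
}}

```text
time: 18.85
tcp_pos: [616.4, 77.6, 163.3]
eef_rot: [[-0.04, 0.999, 0.002], [0.999, 0.04, 0.0], [0.0, 0.002, -1.0]]
ft_force: [-1.4, 0.3, 5.0]
width: 0.318
gripper_force: 59.6
```

Emit:
{"fn": "arm_command", "kwargs": {
  "steps": [
    [1,[0,0,0],[0,0,0]],
    [1,[0,0,0],[0,0,0]],
    [1,[0,0,0],[0,0,0]],
    [1,[0,0,0],[0,0,0]],
    [1,[0,0,0],[0,0,0]]
  ]
}}

```text
time: 19.35
tcp_pos: [616.5, 77.6, 163.3]
eef_rot: [[-0.04, 0.999, 0.002], [0.999, 0.04, 0.0], [0.0, 0.002, -1.0]]
ft_force: [-1.1, -0.3, 6.2]
width: 0.319
gripper_force: 59.6
```

Emit:
{"fn": "arm_command", "kwargs": {
  "steps": [
    [1,[0,0,5],[0,0,0]],
    [1,[0,0,10],[0,0,0]],
    [1,[0,0,10],[0,0,0]],
    [1,[0,0,25],[0,0,0]],
    [1,[0,0,25],[0,0,0]]
  ]
}}

```text
time: 19.85
tcp_pos: [615.6, 77.7, 237.7]
eef_rot: [[-0.04, 0.999, -0.001], [0.999, 0.04, -0.0], [-0.0, -0.001, -1.0]]
ft_force: [-0.2, 0.3, -1.0]
width: 0.319
gripper_force: 59.1
```

Emit:
{"fn": "arm_command", "kwargs": {
  "steps": [
    [1,[0,0,25],[0,0,0]],
    [1,[0,0,25],[0,0,0]],
    [1,[0,0,0],[0,0,0]],
    [1,[-3,-17,0],[0,0,-0.01]],
    [1,[-6,-33,0],[0,0,-0.01]]
  ]
}}

```text
time: 20.35
tcp_pos: [606.2, 30.4, 284.8]
eef_rot: [[-0.026, 1.0, -0.003], [1.0, 0.026, 0.002], [0.002, -0.003, -1.0]]
ft_force: [0.5, 0.2, -2.0]
width: 0.322
gripper_force: 59.3
```

Emit:
{"fn": "arm_command", "kwargs": {
  "steps": [
    [1,[-6,-33,0],[0,0,-0.012]],
    [1,[-6,-33,0],[0,0,-0.012]],
    [1,[-6,-33,0],[0,0,-0.012]],
    [1,[-6,-33,0],[0,0,-0.012]],
    [1,[-6,-33,0],[0,0,-0.012]]
  ]
}}

```text
time: 20.85
tcp_pos: [574.7, -139.9, 285.0]
eef_rot: [[0.043, 0.999, -0.004], [0.999, -0.043, 0.0], [-0.0, -0.004, -1.0]]
ft_force: [-0.1, -0.0, -2.4]
width: 0.321
gripper_force: 59.3
```

Emit:
{"fn": "arm_command", "kwargs": {
  "steps": [
    [1,[-6,-33,0],[0,0,-0.012]],
    [1,[-6,-33,0],[0,0,-0.012]],
    [1,[-6,-33,0],[0,0,-0.012]],
    [1,[-3,-17,0],[0,0,-0.01]],
    [1,[0,0,0],[0,0,0]]
  ]
}}

```text
time: 21.35
tcp_pos: [552.0, -258.8, 285.4]
eef_rot: [[0.095, 0.995, -0.005], [0.995, -0.095, -0.003], [-0.003, -0.004, -1.0]]
ft_force: [-0.2, 0.1, -0.4]
width: 0.323
gripper_force: 59.3
```

```bash
python3 - <<'E'
from h import *
s=readout.sense();print(s["tcp_pos"],s["width"])
for c in("side","top"):
    shot(c)
    for n in("tote",): print(c,n,[(r["conf"],r["bbox"]) for r in spotter.outline_of(c,n)])
E
```

```text
[ 551.96527935 -258.79056673  285.39574132] 0.3228242890734919
side tote [(0.69, [202.9, 266.4, 313.0, 383.9])]
top tote [(0.87, [343.7, 182.3, 420.4, 243.2])]
```

Emit:
{"fn": "arm_command", "kwargs": {
  "steps": [
    [1,[0,0,-35],[0,0,0]],
    [1,[0,0,-35],[0,0,0]],
    [1,[0,0,-35],[0,0,0]],
    [1,[0,0,-25],[0,0,0]],
    [1,[0,0,-10],[0,0,0]]
  ]
}}

```text
time: 22.05
tcp_pos: [555.0, -250.0, 143.4]
eef_rot: [[0.083, 0.997, -0.005], [0.997, -0.083, 0.004], [0.003, -0.006, -1.0]]
ft_force: [-0.5, -0.4, -1.8]
width: 0.321
gripper_force: 59.3
```

Emit:
{"fn": "arm_command", "kwargs": {
  "steps": [
    [1,[0,0,-3],[0,0,0]],
    [1,[0,0,-2],[0,0,0]],
    [1,[0,0,-1],[0,0,0]],
    [1,[0,0,-1],[0,0,0]],
    [1,[0,0,0],[0,0,0]]
  ]
}}

```text
time: 22.55
tcp_pos: [556.3, -253.6, 140.8]
eef_rot: [[0.086, 0.996, 0.001], [0.996, -0.086, -0.001], [-0.0, 0.002, -1.0]]
ft_force: [-0.4, 0.6, -1.8]
width: 0.32
gripper_force: 59.3
```

Emit:
{"fn": "arm_command", "kwargs": {
  "steps": [
    [1,[0,0,-1],[0,0,0]],
    [1,[0,0,0],[0,0,0]],
    [1,[0,0,0],[0,0,0]],
    [1,[0,0,0],[0,0,0]],
    [1,[0,0,0],[0,0,0]]
  ]
}}

```text
time: 23.05
tcp_pos: [555.9, -253.4, 138.9]
eef_rot: [[0.086, 0.996, 0.0], [0.996, -0.086, -0.0], [-0.0, 0.0, -1.0]]
ft_force: [-0.1, -0.2, -0.4]
width: 0.319
gripper_force: 59.3
```

Emit:
{"fn": "arm_command", "kwargs": {
  "steps": [
    [1,[0,0,-1],[0,0,0]],
    [1,[0,0,-1],[0,0,0]],
    [1,[0,0,0],[0,0,0]],
    [1,[0,0,0],[0,0,0]],
    [1,[0,0,0],[0,0,0]]
  ]
}}

```text
time: 23.55
tcp_pos: [556.0, -253.4, 137.3]
eef_rot: [[0.086, 0.996, 0.0], [0.996, -0.086, -0.0], [-0.0, 0.0, -1.0]]
ft_force: [-0.4, 0.9, 1.9]
width: 0.321
gripper_force: 59.6
```

Emit:
{"fn": "arm_command", "kwargs": {
  "steps": [
    [0.66,[0,0,0],[0,0,0]],
    [0.62,[0,0,0],[0,0,0]],
    [0.58,[0,0,0],[0,0,0]],
    [0.5,[0,0,0],[0,0,0]],
    [0.4,[0,0,0],[0,0,0]]
  ]
}}

```text
time: 24.05
tcp_pos: [555.9, -253.4, 136.9]
eef_rot: [[0.086, 0.996, 0.0], [0.996, -0.086, -0.0], [-0.0, 0.0, -1.0]]
ft_force: [-1.0, -0.7, 1.3]
width: 0.6
gripper_force: 0.0
```

Emit:
{"fn": "arm_command", "kwargs": {
  "steps": [
    [0.35,[0,0,0],[0,0,0]],
    [0.35,[0,0,20],[0,0,0]],
    [0.35,[0,0,30],[0,0,0]],
    [0.35,[0,0,40],[0,0,0]],
    [0.35,[0,0,40],[0,0,0]]
  ]
}}

```text
time: 24.55
tcp_pos: [555.5, -253.2, 267.9]
eef_rot: [[0.086, 0.996, -0.001], [0.996, -0.086, 0.0], [0.0, -0.001, -1.0]]
ft_force: [1.1, -0.3, -0.2]
width: 0.648
gripper_force: 0.0
```

Emit:
{"fn": "arm_command", "kwargs": {
  "steps": [
    [0.2,[5,38,15],[0,0,0.012]],
    [0.1,[5,38,0],[0,0,0.012]],
    [0,[5,38,0],[0,0,0.012]],
    [0,[5,38,0],[0,0,0.012]],
    [0,[5,38,0],[0,0,0.012]]
  ]
}}

```text
time: 25.05
tcp_pos: [580.9, -61.8, 282.1]
eef_rot: [[0.026, 1.0, 0.001], [1.0, -0.026, 0.0], [0.0, 0.001, -1.0]]
ft_force: [0.6, 1.2, -0.7]
width: 1.003
gripper_force: 0.0
```

Emit:
{"fn": "arm_command", "kwargs": {
  "steps": [
    [0,[6,38,0],[0,0,0.012]],
    [0,[6,38,0],[0,0,0.012]],
    [0,[6,38,0],[0,0,0.012]],
    [0,[6,38,0],[0,0,0.012]],
    [0,[6,38,0],[0,0,0.012]]
  ]
}}

```text
time: 25.55
tcp_pos: [610.9, 128.2, 282.0]
eef_rot: [[-0.035, 0.999, 0.0], [0.999, 0.035, 0.0], [0.0, 0.0, -1.0]]
ft_force: [0.3, -0.3, -0.3]
width: 0.999
gripper_force: 0.0
```

Emit:
{"fn": "arm_command", "kwargs": {
  "steps": [
    [0,[3,9,0],[0,0,0]],
    [0,[0,0,0],[0,0,0]],
    [0,[0,0,0],[0,0,0]],
    [0,[0,0,0],[0,0,0]],
    [0,[0,0,0],[0,0,0]]
  ]
}}

```text
time: 26.05
tcp_pos: [613.9, 133.2, 282.3]
eef_rot: [[-0.03, 1.0, 0.0], [1.0, 0.03, -0.001], [-0.001, 0.0, -1.0]]
ft_force: [-1.3, -0.6, -0.2]
width: 1.002
gripper_force: 0.0
```

Now pack4 at about (612,135).

Emit:
{"fn": "arm_command", "kwargs": {
  "steps": [
    [0,[-1,0,-35],[0,0,0]],
    [0,[0,0,-35],[0,0,0]],
    [0,[0,0,-35],[0,0,0]],
    [0,[0,0,-15],[0,0,0]],
    [0,[0,0,0],[0,0,0]]
  ]
}}

```text
time: 26.55
tcp_pos: [611.3, 134.8, 159.6]
eef_rot: [[-0.033, 0.999, -0.005], [0.999, 0.033, -0.001], [-0.001, -0.005, -1.0]]
ft_force: [-0.1, 0.1, -0.9]
width: 1.002
gripper_force: 0.0
```

Emit:
{"fn": "arm_command", "kwargs": {
  "steps": [
    [0.3,[0,0,0],[0,0,0]],
    [0.5,[0,0,0],[0,0,0]],
    [0.7,[0,0,0],[0,0,0]],
    [1,[0,0,0],[0,0,0]],
    [1,[0,0,0],[0,0,0]]
  ]
}}

```text
time: 27.05
tcp_pos: [613.8, 135.7, 163.4]
eef_rot: [[-0.034, 0.999, 0.003], [0.999, 0.034, 0.001], [0.0, 0.003, -1.0]]
ft_force: [0.5, -0.1, 3.5]
width: 0.318
gripper_force: 59.8
```

Emit:
{"fn": "arm_command", "kwargs": {
  "steps": [
    [1,[0,0,0],[0,0,0]],
    [1,[0,0,0],[0,0,0]],
    [1,[0,0,0],[0,0,0]],
    [1,[0,0,0],[0,0,0]],
    [1,[0,0,0],[0,0,0]]
  ]
}}

```text
time: 27.55
tcp_pos: [613.9, 135.7, 163.4]
eef_rot: [[-0.034, 0.999, 0.003], [0.999, 0.034, 0.001], [0.0, 0.003, -1.0]]
ft_force: [-0.5, -0.3, 5.7]
width: 0.316
gripper_force: 59.8
```

```bash
python3 - <<'E'
from h import *
im,K,T=shot("side");cv2.imwrite("pics/f.png",cv2.resize(im[110:384,140:440],None,fx=2.1,fy=2.1,interpolation=cv2.INTER_CUBIC))
E
```

```text
(no output)
```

View pics/f.png

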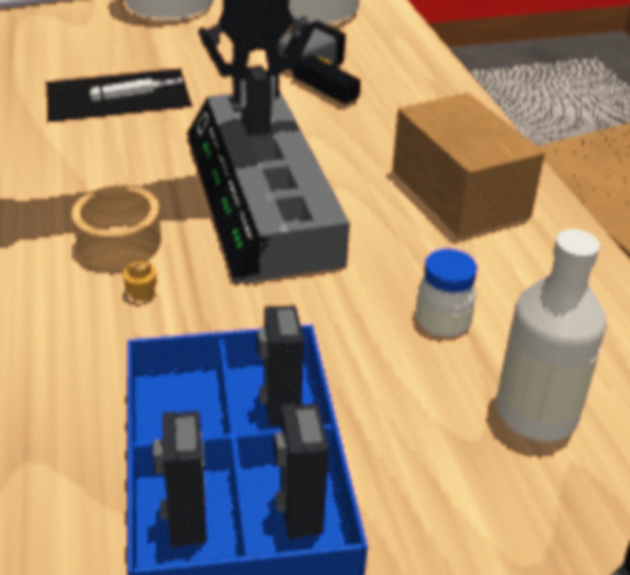

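Three packs stand in the tote, and the gripper has closed on pack4 with its latch pressed.

Emit:
{"fn": "arm_command", "kwargs": {
  "steps": [
    [1,[0,0,5],[0,0,0]],
    [1,[0,0,10],[0,0,0]],
    [1,[0,0,10],[0,0,0]],
    [1,[0,0,25],[0,0,0]],
    [1,[0,0,25],[0,0,0]]
  ]
}}

```text
time: 28.1
tcp_pos: [611.9, 135.6, 237.4]
eef_rot: [[-0.034, 0.999, -0.003], [0.999, 0.034, -0.001], [-0.0, -0.003, -1.0]]
ft_force: [0.8, 0.8, -1.2]
width: 0.321
gripper_force: 60.1
```

Emit:
{"fn": "arm_command", "kwargs": {
  "steps": [
    [1,[0,0,25],[0,0,0]],
    [1,[0,0,25],[0,0,0]],
    [1,[0,0,0],[0,0,0]],
    [1,[-8,-19,0],[0,0,-0.01]],
    [1,[-15,-38,0],[0,0,-0.01]]
  ]
}}

```text
time: 28.6
tcp_pos: [589.3, 83.2, 284.9]
eef_rot: [[-0.022, 1.0, -0.002], [1.0, 0.022, 0.003], [0.003, -0.002, -1.0]]
ft_force: [-0.1, -0.5, -1.5]
width: 0.318
gripper_force: 60.0
```

Emit:
{"fn": "arm_command", "kwargs": {
  "steps": [
    [1,[-15,-38,0],[0,0,-0.012]],
    [1,[-15,-38,0],[0,0,-0.012]],
    [1,[-15,-38,0],[0,0,-0.012]],
    [1,[-15,-38,0],[0,0,-0.012]],
    [1,[-15,-38,0],[0,0,-0.012]]
  ]
}}

```text
time: 29.1
tcp_pos: [513.0, -112.4, 285.6]
eef_rot: [[0.046, 0.999, -0.003], [0.999, -0.046, 0.001], [0.001, -0.003, -1.0]]
ft_force: [0.7, 0.1, -1.2]
width: 0.319
gripper_force: 60.0
```

Emit:
{"fn": "arm_command", "kwargs": {
  "steps": [
    [1,[-15,-38,0],[0,0,-0.012]],
    [1,[-15,-38,0],[0,0,-0.012]],
    [1,[-15,-38,0],[0,0,-0.012]],
    [1,[-6,-20,0],[0,0,-0.01]],
    [1,[0,0,0],[0,0,0]]
  ]
}}

```text
time: 29.6
tcp_pos: [460.4, -249.7, 286.1]
eef_rot: [[0.101, 0.995, -0.003], [0.995, -0.101, -0.002], [-0.002, -0.003, -1.0]]
ft_force: [-0.0, 0.1, -2.3]
width: 0.319
gripper_force: 60.0
```

```bash
python3 - <<'E'
from h import *
s=readout.sense();print(s["tcp_pos"],s["width"])
for c in("side","top"):
    shot(c)
    for n in("tote","stylus"): print(c,n,[(r["conf"],r["bbox"]) for r in spotter.outline_of(c,n)])
E
```

```text
[ 460.37547009 -249.67164222  286.12301668] 0.31906593646564435
side tote [(0.94, [203.1, 266.1, 310.2, 384.0])]
side stylus [(0.41, [202.0, 186.8, 223.2, 254.3]), (0.38, [230.7, 150.0, 308.6, 243.1])]
top tote [(0.95, [340.2, 181.8, 424.3, 240.8]), (0.64, [206.4, 155.4, 311.1, 204.1])]
top stylus [(0.63, [165.7, 207.7, 176.5, 239.8])]
```

Emit:
{"fn": "arm_command", "kwargs": {
  "steps": [
    [1,[0,-2,-35],[0,0,0]],
    [1,[0,0,-35],[0,0,0]],
    [1,[0,0,-35],[0,0,0]],
    [1,[0,0,-25],[0,0,0]],
    [1,[0,0,-10],[0,0,0]]
  ]
}}

```text
time: 30.4
tcp_pos: [462.9, -245.0, 144.0]
eef_rot: [[0.089, 0.996, -0.005], [0.996, -0.089, 0.003], [0.002, -0.005, -1.0]]
ft_force: [0.0, 0.7, -2.5]
width: 0.324
gripper_force: 59.8
```

Emit:
{"fn": "arm_command", "kwargs": {
  "steps": [
    [1,[0,0,-3],[0,0,0]],
    [1,[0,0,-2],[0,0,0]],
    [1,[0,0,-1],[0,0,0]],
    [1,[0,0,-1],[0,0,0]],
    [1,[0,0,0],[0,0,0]]
  ]
}}

```text
time: 30.9
tcp_pos: [464.3, -247.5, 140.6]
eef_rot: [[0.092, 0.996, 0.001], [0.996, -0.092, -0.0], [-0.0, 0.001, -1.0]]
ft_force: [0.2, 0.8, -2.0]
width: 0.314
gripper_force: 59.8
```

Emit:
{"fn": "arm_command", "kwargs": {
  "steps": [
    [1,[0,0,-1],[0,0,0]],
    [1,[0,0,0],[0,0,0]],
    [1,[0,0,-1],[0,0,0]],
    [1,[0,0,0],[0,0,0]],
    [1,[0,0,0],[0,0,0]]
  ]
}}

```text
time: 31.4
tcp_pos: [463.8, -247.4, 137.8]
eef_rot: [[0.092, 0.996, -0.0], [0.996, -0.092, 0.0], [-0.0, -0.0, -1.0]]
ft_force: [-0.0, 0.9, -2.4]
width: 0.319
gripper_force: 59.8
```

Emit:
{"fn": "arm_command", "kwargs": {
  "steps": [
    [1,[0,0,-1],[0,0,0]],
    [1,[0,0,-1],[0,0,0]],
    [1,[0,0,0],[0,0,0]],
    [1,[0,0,0],[0,0,0]],
    [1,[0,0,0],[0,0,0]]
  ]
}}

```text
time: 31.9
tcp_pos: [464.0, -247.6, 137.3]
eef_rot: [[0.092, 0.996, 0.001], [0.996, -0.092, 0.0], [0.001, 0.001, -1.0]]
ft_force: [-2.3, 1.4, 7.6]
width: 0.323
gripper_force: 60.9
```

Emit:
{"fn": "arm_command", "kwargs": {
  "steps": [
    [0.66,[0,0,0],[0,0,0]],
    [0.62,[0,0,0],[0,0,0]],
    [0.58,[0,0,0],[0,0,0]],
    [0.5,[0,0,0],[0,0,0]],
    [0.4,[0,0,0],[0,0,0]]
  ]
}}

```text
time: 32.4
tcp_pos: [464.1, -247.3, 135.7]
eef_rot: [[0.092, 0.996, 0.0], [0.996, -0.092, -0.0], [-0.0, 0.0, -1.0]]
ft_force: [-0.4, 0.6, 0.6]
width: 0.601
gripper_force: 0.0
```

Emit:
{"fn": "arm_command", "kwargs": {
  "steps": [
    [0.35,[0,0,0],[0,0,0]],
    [0.35,[0,0,20],[0,0,0]],
    [0.35,[0,0,30],[0,0,0]],
    [0.35,[0,0,40],[0,0,0]],
    [0.35,[0,0,40],[0,0,0]]
  ]
}}

```text
time: 32.9
tcp_pos: [463.5, -247.2, 266.8]
eef_rot: [[0.092, 0.996, -0.001], [0.996, -0.092, 0.0], [0.0, -0.001, -1.0]]
ft_force: [0.4, -0.9, 0.7]
width: 0.65
gripper_force: 0.0
```

Emit:
{"fn": "arm_command", "kwargs": {
  "steps": [
    [0.2,[0,40,15],[0,0,0.11]],
    [0.1,[0,40,0],[0,0,0.11]],
    [0,[0,40,0],[0,0,0.11]],
    [0,[0,40,0],[0,0,0.11]],
    [0,[0,40,0],[0,0,0.11]]
  ]
}}

```text
time: 33.4
tcp_pos: [463.6, -45.8, 281.1]
eef_rot: [[-0.446, 0.895, 0.001], [0.895, 0.446, 0.0], [-0.0, 0.001, -1.0]]
ft_force: [0.5, -1.0, -0.1]
width: 1.001
gripper_force: 0.0
```

```bash
python3 - <<'E'
from h import *
s=readout.sense();print(s["q"].round(1),s["time"])
a,_,_=shot("side");b,_,_=shot("top")
print(a.shape)
R=cv2.INTER_CUBIC
P=cv2.resize(b[185:275,140:200],None,fx=6,fy=6,interpolation=R) # 360x540
Q=cv2.resize(a[130:200,155:235],None,fx=5,fy=5,interpolation=R) # 400x350
o=np.zeros((540,770,3),np.uint8);o[:,:360]=P;o[:350,365:765]=Q
cv2.imwrite("pics/g.png",o)
c=cv2.resize(a[230:384,190:330],None,fx=3.5,fy=3.5,interpolation=R);cv2.imwrite("pics/g2.png",c)
E
```

```text
[-26.4   9.5  34.4 102.3  -5.7  69.9  36.1] 33.4
(384, 512, 3)
```

View pics/g.png

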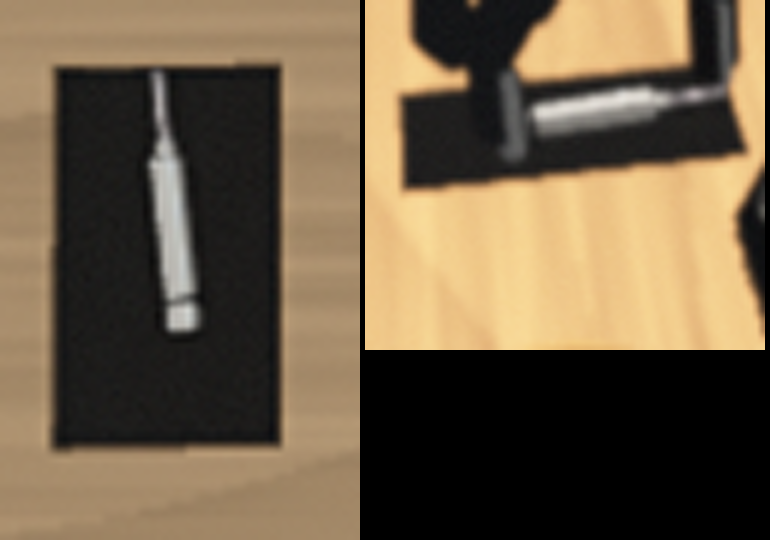

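View pics/g2.png

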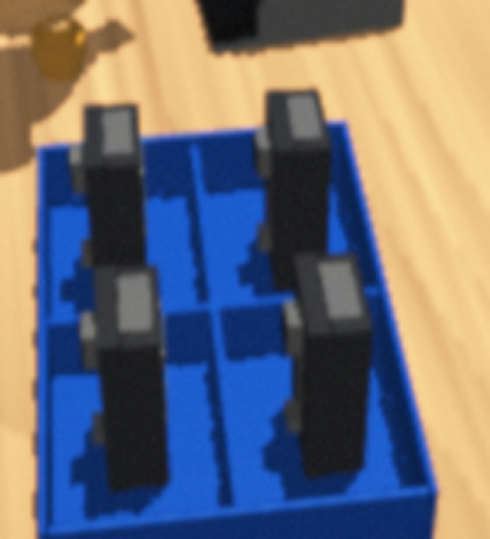

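All four packs stand in the tote, one in each compartment. The stylus hasn't moved: its tip is at g (157,72) and its handle end at g (182,330).

```bash
python3 - <<'E'
from h import *
_,Ks,Ts=shot("side");_,Kt,Tt=shot("top")
t=lambda l:(np.array(l)+.5)/6-.5+[140,185]
s=lambda l:(np.array(l)-[365,0]+.5)/5-.5+[155,130]
L=np.array([(90,0,10.5),(45,0,10.5),(-45,0,10.5)])
o=[(Kt,Tt,t([(157,72),(165,157),(182,329)]),L),(Ks,Ts,s([(723,92),(655,102),(533,121)]),L)]
for q in(o,o[:1],o[1:]):
    p,r=fit(q,[460,350,.1]);print(p[:2].round(1),np.degrees(p[2]).round(1),r.round(1).tolist())
print(proj(Kt,Tt,[(558.3,186.3,37)]),proj(Ks,Ts,[(558.3,186.3,37)]))
E
```

```text
[462.2 352. ] 6.6 [[-0.1, -0.7], [-0.1, -0.5], [-0.2, -0.4], [0.3, 0.1], [-0.6, 0.2], [-6.1, 0.9]]
[460.6 351.5] 6.7 [[-0.0, -0.2], [0.0, -0.0], [0.0, 0.2]]
[465.  354.6] 6.4 [[1.2, -0.4], [0.2, -0.2], [-5.2, 0.4]]
[[220.79322369 193.30598204]] [[237.06324092 169.42251156]]
```

Emit:
{"fn": "arm_command", "kwargs": {
  "steps": [
    [0,[0,40,0],[0,0,0.12]],
    [0,[0,40,0],[0,0,0.12]],
    [0,[0,40,0],[0,0,0.12]],
    [0,[0,40,0],[0,0,0.12]],
    [0,[0,40,0],[0,0,0.12]]
  ]
}}

```text
time: 34.1
tcp_pos: [464.7, 151.9, 281.0]
eef_rot: [[-0.871, 0.491, 0.001], [0.491, 0.871, -0.001], [-0.001, -0.0, -1.0]]
ft_force: [0.5, 0.8, -0.0]
width: 0.998
gripper_force: 0.0
```

Emit:
{"fn": "arm_command", "kwargs": {
  "steps": [
    [0,[0,40,-10],[0,0,0.12]],
    [0,[0,40,-10],[0,0,0.12]],
    [0,[0,40,-10],[0,0,0.12]],
    [0,[0,40,-10],[0,0,0.12]],
    [0,[0,36,-10],[0,0,0.05]]
  ]
}}

```text
time: 34.6
tcp_pos: [465.3, 348.6, 230.3]
eef_rot: [[-1.0, -0.017, 0.001], [-0.017, 1.0, -0.001], [-0.001, -0.001, -1.0]]
ft_force: [0.8, -0.2, -0.3]
width: 1.002
gripper_force: 0.0
```

Emit:
{"fn": "arm_command", "kwargs": {
  "steps": [
    [0,[0,0,-10],[0,0,0]],
    [0,[0,0,-10],[0,0,0]],
    [0,[0,0,0],[0,0,0]],
    [0,[0,0,0],[0,0,0]],
    [0,[0,0,0],[0,0,0]]
  ]
}}

```text
time: 35.1
tcp_pos: [465.0, 347.2, 211.7]
eef_rot: [[-1.0, -0.014, 0.001], [-0.014, 1.0, 0.0], [-0.001, 0.0, -1.0]]
ft_force: [0.3, -0.1, -0.2]
width: 0.996
gripper_force: 0.0
```

Emit:
{"fn": "arm_command", "kwargs": {
  "steps": [
    [0,[-1,4,-35],[0,0,0.05]],
    [0,[0,0,-35],[0,0,0.05]],
    [0,[0,0,-35],[0,0,0]],
    [0,[0,0,-15],[0,0,0]],
    [0,[0,0,0],[0,0,0]]
  ]
}}

```text
time: 35.6
tcp_pos: [461.7, 351.0, 88.9]
eef_rot: [[-0.993, -0.116, -0.004], [-0.116, 0.993, -0.003], [0.004, -0.003, -1.0]]
ft_force: [-0.7, 0.3, 0.0]
width: 0.999
gripper_force: 0.0
```

Emit:
{"fn": "arm_command", "kwargs": {
  "steps": [
    [0,[0,0,-5],[0,0,0]],
    [0,[0,0,-5],[0,0,0]],
    [0,[0,0,-3],[0,0,0]],
    [0,[0,0,0],[0,0,0]],
    [0,[0,0,0],[0,0,0]]
  ]
}}

```text
time: 36.1
tcp_pos: [463.1, 352.8, 78.4]
eef_rot: [[-0.993, -0.117, 0.001], [-0.117, 0.993, 0.001], [-0.001, 0.001, -1.0]]
ft_force: [-0.1, 0.4, 0.1]
width: 1.001
gripper_force: 0.0
```

Close.

Emit:
{"fn": "arm_command", "kwargs": {
  "steps": [
    [0.3,[0,0,0],[0,0,0]],
    [0.5,[0,0,0],[0,0,0]],
    [0.7,[0,0,0],[0,0,0]],
    [0.8,[0,0,0],[0,0,0]],
    [1,[0,0,0],[0,0,0]]
  ],
  "grip_force": 60
}}

```text
time: 36.6
tcp_pos: [462.9, 352.6, 78.2]
eef_rot: [[-0.993, -0.117, 0.0], [-0.117, 0.993, 0.0], [-0.0, 0.0, -1.0]]
ft_force: [-3.3, -2.2, 3.6]
width: 0.157
gripper_force: 62.8
```

Emit:
{"fn": "arm_command", "kwargs": {
  "steps": [
    [1,[0,0,0],[0,0,0]],
    [1,[0,0,0],[0,0,0]],
    [1,[0,0,0],[0,0,0]],
    [1,[0,0,0],[0,0,0]],
    [1,[0,0,0],[0,0,0]]
  ]
}}

```text
time: 37.1
tcp_pos: [463.0, 352.8, 78.2]
eef_rot: [[-0.993, -0.117, 0.0], [-0.117, 0.993, 0.0], [-0.001, 0.0, -1.0]]
ft_force: [-0.4, 0.2, 3.6]
width: 0.157
gripper_force: 62.1
```

Emit:
{"fn": "arm_command", "kwargs": {
  "steps": [
    [1,[0,0,5],[0,0,0]],
    [1,[0,0,15],[0,0,0]],
    [1,[0,0,20],[0,0,0]],
    [1,[0,0,12],[0,0,0]],
    [1,[0,0,0],[0,0,0]]
  ]
}}

```text
time: 37.6
tcp_pos: [463.9, 353.4, 131.8]
eef_rot: [[-0.993, -0.117, 0.003], [-0.117, 0.993, 0.003], [-0.003, 0.002, -1.0]]
ft_force: [0.8, -0.2, -1.0]
width: 0.156
gripper_force: 61.7
```

Emit:
{"fn": "arm_command", "kwargs": {
  "steps": [
    [1,[-7,-34,0],[0,0,-0.017]],
    [1,[-7,-34,0],[0,0,-0.017]],
    [1,[-7,-34,0],[0,0,-0.017]],
    [1,[-7,-34,0],[0,0,-0.017]],
    [1,[-7,-34,0],[0,0,-0.017]]
  ]
}}

```text
time: 38.1
tcp_pos: [426.8, 181.0, 129.0]
eef_rot: [[-0.999, -0.032, -0.001], [-0.032, 0.999, -0.001], [0.001, -0.001, -1.0]]
ft_force: [1.3, -0.2, -0.9]
width: 0.156
gripper_force: 61.7
```

Emit:
{"fn": "arm_command", "kwargs": {
  "steps": [
    [1,[0,0,-10],[0,0,0]],
    [1,[0,0,-10],[0,0,0]],
    [1,[0,0,-5],[0,0,0]],
    [1,[0,0,0],[0,0,0]],
    [1,[0,0,0],[0,0,0]]
  ]
}}

```text
time: 38.6
tcp_pos: [427.8, 183.7, 104.6]
eef_rot: [[-0.999, -0.034, -0.0], [-0.034, 0.999, 0.0], [0.0, 0.0, -1.0]]
ft_force: [-0.6, -0.4, -0.1]
width: 0.155
gripper_force: 61.7
```

```bash
python3 - <<'E'
from h import *
s=readout.sense();print(s["tcp_pos"].round(1),s["eef_rot"].round(3).tolist(),s["width"])
a,Ks,Ts=shot("side");b,Kt,Tt=shot("top")
tip=s["tcp_pos"]+np.array([90*.9995,90*.031,-67.7])
for K,T in((Ks,Ts),(Kt,Tt)): print(proj(K,T,[tip,(558.3,186.3,37)]).round(1).tolist())
R=cv2.INTER_CUBIC
P=cv2.resize(b[170:260,190:260],None,fx=5.5,fy=5.5,interpolation=R)
Q=cv2.resize(a[135:205,185:260],None,fx=5.2,fy=5.2,interpolation=R)
o=np.zeros((495,785,3),np.uint8);o[:,:385]=P;o[:364,390:780]=Q
cv2.imwrite("pics/i.png",o)
E
```

```text
[427.8 183.7 104.6] [[-0.999, -0.034, -0.0], [-0.034, 0.999, 0.0], [0.0, 0.0, -1.0]] 0.15468055773498057
[[221.9, 171.0], [237.1, 169.4]]
[[220.6, 206.5], [220.8, 193.3]]
```

View pics/i.png

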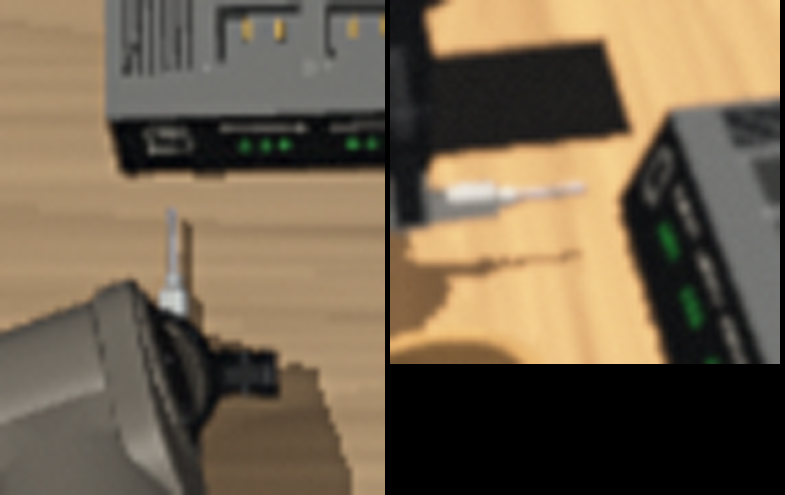

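The tip is at i (171,208) in the top view and i (583,187) in the side view. It lines up with the white recess outline at i (168,142) and i (659,178), so I'll advance.

Emit:
{"fn": "arm_command", "kwargs": {
  "steps": [
    [1,[8,0.3,-0.5],[0,0,0]],
    [1,[8,0.3,0],[0,0,0]],
    [1,[8,0.3,0],[0,0,0]],
    [1,[6,0.2,0],[0,0,0]],
    [1,[0,0,0],[0,0,0]]
  ]
}}

```text
time: 39.2
tcp_pos: [459.3, 183.6, 104.6]
eef_rot: [[-1.0, -0.031, 0.001], [-0.031, 1.0, 0.0], [-0.001, 0.0, -1.0]]
ft_force: [-0.3, 0.4, -1.3]
width: 0.154
gripper_force: 61.7
```

Emit:
{"fn": "arm_command", "kwargs": {
  "steps": [
    [1,[1,0,0],[0,0,0]],
    [1,[1,0,0],[0,0,0]],
    [1,[1,0,0],[0,0,0]],
    [1,[0,0,0],[0,0,0]],
    [1,[0,0,0],[0,0,0]]
  ]
}}

```text
time: 39.7
tcp_pos: [460.7, 183.8, 104.4]
eef_rot: [[-0.999, -0.032, -0.0], [-0.032, 0.999, 0.0], [0.0, 0.0, -1.0]]
ft_force: [0.6, 0.4, -0.5]
width: 0.153
gripper_force: 61.7
```

Emit:
{"fn": "arm_command", "kwargs": {
  "steps": [
    [1,[1,0,0],[0,0,0]],
    [1,[1,0,0],[0,0,0]],
    [1,[1,0,0],[0,0,0]],
    [1,[0,0,0],[0,0,0]],
    [1,[0,0,0],[0,0,0]]
  ]
}}

```text
time: 40.2
tcp_pos: [463.9, 183.7, 104.4]
eef_rot: [[-0.999, -0.032, -0.0], [-0.032, 0.999, -0.0], [0.0, 0.0, -1.0]]
ft_force: [0.4, -0.9, -0.4]
width: 0.152
gripper_force: 61.7
```

Emit:
{"fn": "arm_command", "kwargs": {
  "steps": [
    [1,[1,0,0],[0,0,0]],
    [1,[1,0,0],[0,0,0]],
    [1,[1,0,0],[0,0,0]],
    [1,[0,0,0],[0,0,0]],
    [1,[0,0,0],[0,0,0]]
  ]
}}

```text
time: 40.7
tcp_pos: [466.9, 183.7, 104.4]
eef_rot: [[-0.999, -0.032, 0.0], [-0.032, 0.999, 0.0], [-0.0, 0.0, -1.0]]
ft_force: [-0.5, -0.3, 0.7]
width: 0.153
gripper_force: 61.7
```

Emit:
{"fn": "arm_command", "kwargs": {
  "steps": [
    [1,[1,0,0],[0,0,0]],
    [1,[1,0,0],[0,0,0]],
    [1,[0,0,0],[0,0,0]],
    [1,[0,0,0],[0,0,0]],
    [1,[0,0,0],[0,0,0]]
  ]
}}

```text
time: 41.2
tcp_pos: [468.8, 183.7, 104.4]
eef_rot: [[-0.999, -0.032, -0.0], [-0.032, 0.999, -0.0], [0.0, -0.0, -1.0]]
ft_force: [-0.7, 0.2, -0.4]
width: 0.152
gripper_force: 61.7
```

Emit:
{"fn": "arm_command", "kwargs": {
  "steps": [
    [1,[1,0,0],[0,0,0]],
    [1,[1,0,0],[0,0,0]],
    [1,[0,0,0],[0,0,0]],
    [1,[0,0,0],[0,0,0]],
    [1,[0,0,0],[0,0,0]]
  ]
}}

```text
time: 41.7
tcp_pos: [470.5, 183.7, 104.3]
eef_rot: [[-0.999, -0.032, -0.001], [-0.032, 0.999, -0.0], [0.001, -0.0, -1.0]]
ft_force: [-1.5, -0.2, -0.8]
width: 0.157
gripper_force: 61.8
```

Emit:
{"fn": "arm_command", "kwargs": {
  "steps": [
    [1,[1,0,0],[0,0,0]],
    [1,[1,0,0],[0,0,0]],
    [1,[0,0,0],[0,0,0]],
    [1,[0,0,0],[0,0,0]],
    [1,[0,0,0],[0,0,0]]
  ]
}}

```text
time: 42.2
tcp_pos: [472.6, 183.7, 104.3]
eef_rot: [[-0.999, -0.032, -0.001], [-0.032, 0.999, -0.0], [0.001, -0.0, -1.0]]
ft_force: [-3.4, 0.1, -0.3]
width: 0.154
gripper_force: 61.8
```

Emit:
{"fn": "arm_command", "kwargs": {
  "steps": [
    [1,[1,0,0],[0,0,0]],
    [1,[0,0,0],[0,0,0]],
    [1,[0,0,0],[0,0,0]],
    [1,[0,0,0],[0,0,0]],
    [1,[0,0,0],[0,0,0]]
  ]
}}

```text
time: 42.7
tcp_pos: [473.8, 183.7, 104.4]
eef_rot: [[-0.999, -0.032, -0.0], [-0.032, 0.999, 0.0], [0.0, 0.0, -1.0]]
ft_force: [-2.5, 0.4, 1.0]
width: 0.151
gripper_force: 61.8
```

Emit:
{"fn": "arm_command", "kwargs": {
  "steps": [
    [1,[1,0,0],[0,0,0]],
    [1,[0,0,0],[0,0,0]],
    [1,[0,0,0],[0,0,0]],
    [1,[0,0,0],[0,0,0]],
    [1,[0,0,0],[0,0,0]]
  ]
}}

```text
time: 43.2
tcp_pos: [474.3, 183.7, 104.2]
eef_rot: [[-0.999, -0.032, -0.001], [-0.032, 0.999, -0.0], [0.001, -0.0, -1.0]]
ft_force: [-5.6, -0.8, 0.5]
width: 0.159
gripper_force: 61.9
```

Emit:
{"fn": "arm_command", "kwargs": {
  "steps": [
    [1,[1,0,0],[0,0,0]],
    [1,[0,0,0],[0,0,0]],
    [1,[0,0,0],[0,0,0]],
    [1,[0,0,0],[0,0,0]],
    [1,[0,0,0],[0,0,0]]
  ]
}}

```text
time: 43.7
tcp_pos: [474.5, 183.7, 104.1]
eef_rot: [[-0.999, -0.033, -0.003], [-0.033, 0.999, -0.0], [0.003, -0.0, -1.0]]
ft_force: [-7.3, -0.4, 3.0]
width: 0.157
gripper_force: 62.0
```

Emit:
{"fn": "arm_command", "kwargs": {
  "steps": [
    [1,[1,0,0],[0,0,0]],
    [1,[0,0,0],[0,0,0]],
    [1,[0,0,0],[0,0,0]],
    [1,[0,0,0],[0,0,0]],
    [1,[0,0,0],[0,0,0]]
  ]
}}

```text
time: 44.2
tcp_pos: [474.7, 183.7, 103.9]
eef_rot: [[-0.999, -0.033, -0.005], [-0.033, 0.999, -0.001], [0.005, -0.001, -1.0]]
ft_force: [-7.9, -0.4, 2.1]
width: 0.155
gripper_force: 62.1
```

Emit:
{"fn": "arm_command", "kwargs": {
  "steps": [
    [1,[1,0,0],[0,0,0]],
    [1,[0,0,0],[0,0,0]],
    [1,[0,0,0],[0,0,0]],
    [1,[0,0,0],[0,0,0]],
    [1,[0,0,0],[0,0,0]]
  ]
}}

```text
time: 44.7
tcp_pos: [475.0, 183.7, 103.7]
eef_rot: [[-0.999, -0.033, -0.007], [-0.033, 0.999, -0.001], [0.007, -0.001, -1.0]]
ft_force: [-8.7, 0.2, 3.4]
width: 0.159
gripper_force: 62.2
```

Emit:
{"fn": "arm_command", "kwargs": {
  "steps": [
    [1,[0,0,0],[0,0,0]],
    [1,[0,0,0],[0,0,0]],
    [1,[0,0,0],[0,0,0]],
    [1,[0,0,0],[0,0,0]],
    [1,[0,0,0],[0,0,0]]
  ]
}}

```text
time: 45.2
tcp_pos: [474.9, 183.7, 103.7]
eef_rot: [[-0.999, -0.033, -0.007], [-0.033, 0.999, -0.001], [0.007, -0.001, -1.0]]
ft_force: [-9.4, -0.0, 3.5]
width: 0.153
gripper_force: 62.2
```

```bash
python3 - <<'E'
from h import *
a,Ks,Ts=shot("side");b,Kt,Tt=shot("top")
R=cv2.INTER_CUBIC
P=cv2.resize(b[170:260,190:260],None,fx=5.5,fy=5.5,interpolation=R)
Q=cv2.resize(a[135:205,185:260],None,fx=5.2,fy=5.2,interpolation=R)
o=np.zeros((495,785,3),np.uint8);o[:,:385]=P;o[:364,390:780]=Q
cv2.imwrite("pics/j.png",o)
E
```

```text
(no output)
```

View pics/j.png

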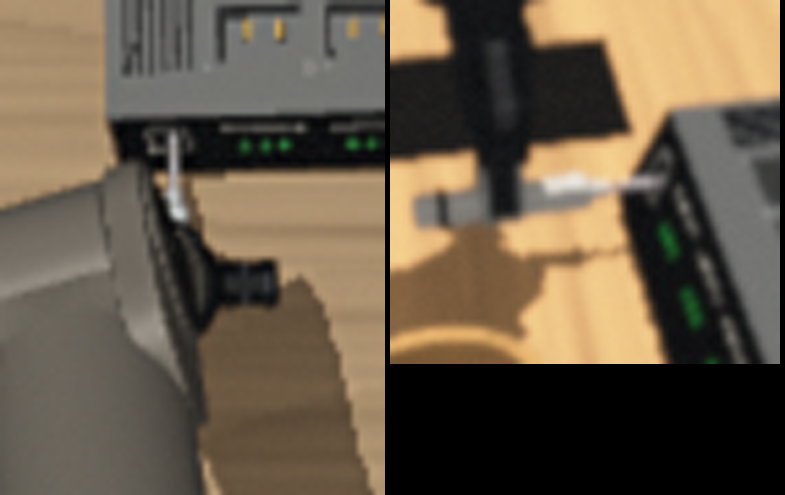

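The pin is inside the recess at j (172,133). Force rose like a spring over about 4 mm of travel and then went stiff, and it has been held for over 1 s. I'll retract and return the stylus.

Emit:
{"fn": "arm_command", "kwargs": {
  "steps": [
    [1,[-8,-0.3,0],[0,0,0]],
    [1,[-10,-0.3,0],[0,0,0]],
    [1,[-10,-0.3,0],[0,0,0]],
    [1,[-10,-0.3,0],[0,0,0]],
    [1,[-10,-0.3,0],[0,0,0]]
  ]
}}

```text
time: 45.8
tcp_pos: [429.4, 182.2, 104.6]
eef_rot: [[-0.999, -0.032, 0.001], [-0.032, 0.999, 0.0], [-0.001, 0.0, -1.0]]
ft_force: [0.7, 0.9, -0.8]
width: 0.156
gripper_force: 61.7
```

Emit:
{"fn": "arm_command", "kwargs": {
  "steps": [
    [1,[0,0,10],[0,0,0]],
    [1,[0,0,15],[0,0,0]],
    [1,[0,0,0],[0,0,0]],
    [1,[5,24,0],[0,0,0.017]],
    [1,[5,24,0],[0,0,0.017]]
  ]
}}

```text
time: 46.3
tcp_pos: [440.6, 230.1, 129.7]
eef_rot: [[-0.998, -0.065, 0.001], [-0.065, 0.998, 0.0], [-0.001, 0.0, -1.0]]
ft_force: [0.6, 0.7, -1.2]
width: 0.155
gripper_force: 61.7
```

Emit:
{"fn": "arm_command", "kwargs": {
  "steps": [
    [1,[5,24,0],[0,0,0.017]],
    [1,[5,24,0],[0,0,0.017]],
    [1,[5,24,0],[0,0,0.017]],
    [1,[5,24,0],[0,0,0]],
    [1,[4,24,0],[0,0,0]]
  ]
}}

```text
time: 46.8
tcp_pos: [464.4, 351.1, 129.2]
eef_rot: [[-0.993, -0.117, 0.001], [-0.117, 0.993, 0.0], [-0.001, -0.0, -1.0]]
ft_force: [0.2, -0.4, 0.3]
width: 0.156
gripper_force: 61.7
```

Emit:
{"fn": "arm_command", "kwargs": {
  "steps": [
    [1,[0,0,0],[0,0,0]],
    [1,[0,0,-15],[0,0,0]],
    [1,[0,0,-15],[0,0,0]],
    [1,[0,0,-7],[0,0,0]],
    [1,[0,0,0],[0,0,0]]
  ]
}}

```text
time: 47.3
tcp_pos: [463.3, 348.9, 91.1]
eef_rot: [[-0.993, -0.116, -0.002], [-0.116, 0.993, -0.002], [0.002, -0.002, -1.0]]
ft_force: [-0.4, 0.1, -0.3]
width: 0.156
gripper_force: 61.7
```

Emit:
{"fn": "arm_command", "kwargs": {
  "steps": [
    [1,[-4,1,-6],[0,0,0]],
    [1,[-2,1,-4],[0,0,0]],
    [1,[0,0,-2],[0,0,0]],
    [1,[0,0,0],[0,0,0]],
    [1,[0,0,0],[0,0,0]]
  ]
}}

```text
time: 47.8
tcp_pos: [458.1, 352.3, 80.7]
eef_rot: [[-0.993, -0.117, 0.001], [-0.117, 0.993, 0.0], [-0.001, 0.0, -1.0]]
ft_force: [0.4, 0.1, -1.1]
width: 0.159
gripper_force: 61.7
```

Emit:
{"fn": "arm_command", "kwargs": {
  "steps": [
    [1,[0,0,-1],[0,0,0]],
    [1,[0,0,0],[0,0,0]],
    [1,[0,0,0],[0,0,0]],
    [1,[0,0,0],[0,0,0]],
    [1,[0,0,0],[0,0,0]]
  ]
}}

```text
time: 48.3
tcp_pos: [457.9, 352.2, 79.4]
eef_rot: [[-0.993, -0.117, 0.0], [-0.117, 0.993, 0.0], [-0.0, 0.0, -1.0]]
ft_force: [0.4, -0.9, -0.6]
width: 0.155
gripper_force: 61.7
```

Emit:
{"fn": "arm_command", "kwargs": {
  "steps": [
    [1,[0,0,-1],[0,0,0]],
    [1,[0,0,-0.5],[0,0,0]],
    [1,[0,0,0],[0,0,0]],
    [1,[0,0,0],[0,0,0]],
    [1,[0,0,0],[0,0,0]]
  ]
}}

```text
time: 48.8
tcp_pos: [457.9, 352.3, 78.2]
eef_rot: [[-0.993, -0.117, 0.0], [-0.117, 0.993, 0.0], [-0.0, 0.0, -1.0]]
ft_force: [-0.4, -0.4, 1.8]
width: 0.153
gripper_force: 62.2
```

Emit:
{"fn": "arm_command", "kwargs": {
  "steps": [
    [0.8,[0,0,0],[0,0,0]],
    [0.75,[0,0,0],[0,0,0]],
    [0.65,[0,0,0],[0,0,0]],
    [0.5,[0,0,0],[0,0,0]],
    [0.4,[0,0,0],[0,0,0]]
  ]
}}

```text
time: 49.3
tcp_pos: [457.9, 352.2, 77.8]
eef_rot: [[-0.993, -0.117, -0.0], [-0.117, 0.993, -0.0], [0.0, -0.0, -1.0]]
ft_force: [0.2, -0.3, -0.5]
width: 0.599
gripper_force: 0.0
```

Emit:
{"fn": "arm_command", "kwargs": {
  "steps": [
    [0.4,[0,0,0],[0,0,0]],
    [0.4,[0,0,20],[0,0,0]],
    [0.4,[0,0,30],[0,0,0]],
    [0.4,[0,0,40],[0,0,0]],
    [0.4,[0,0,40],[0,0,0]]
  ]
}}

```text
time: 49.8
tcp_pos: [457.5, 351.9, 208.8]
eef_rot: [[-0.993, -0.117, -0.001], [-0.117, 0.993, -0.001], [0.001, -0.001, -1.0]]
ft_force: [0.8, -0.5, 0.6]
width: 0.598
gripper_force: 0.0
```

Emit:
{"fn": "arm_command", "kwargs": {
  "steps": [
    [0.2,[-25,20,30],[0,0,0]],
    [0,[-25,20,10],[0,0,0]],
    [0,[-25,20,0],[0,0,0]],
    [0,[0,0,0],[0,0,0]],
    [0,[0,0,0],[0,0,0]]
  ]
}}

```text
time: 50.3
tcp_pos: [382.1, 412.7, 247.8]
eef_rot: [[-0.993, -0.12, -0.0], [-0.12, 0.993, -0.0], [0.0, -0.0, -1.0]]
ft_force: [0.0, 0.0, 0.6]
width: 1.001
gripper_force: 0.0
```

```bash
python3 - <<'E'
from h import *
s=readout.sense();print(s["time"],s["tcp_pos"],s["ft_force"])
a,_,_=shot("side");b,_,_=shot("top")
o=np.zeros((574,790,3),np.uint8)
o[:,:450]=cv2.resize(a[110:384,150:365],(450,574),interpolation=cv2.INTER_CUBIC)
o[:450,455:785]=cv2.resize(b[150:300,140:250],(330,450),interpolation=cv2.INTER_CUBIC)
cv2.imwrite("pics/k.png",o)
E
```

```text
50.3 [382.06010575 412.68060003 247.80360162] [0.01225196 0.00207478 0.55685502]
```

View pics/k.png

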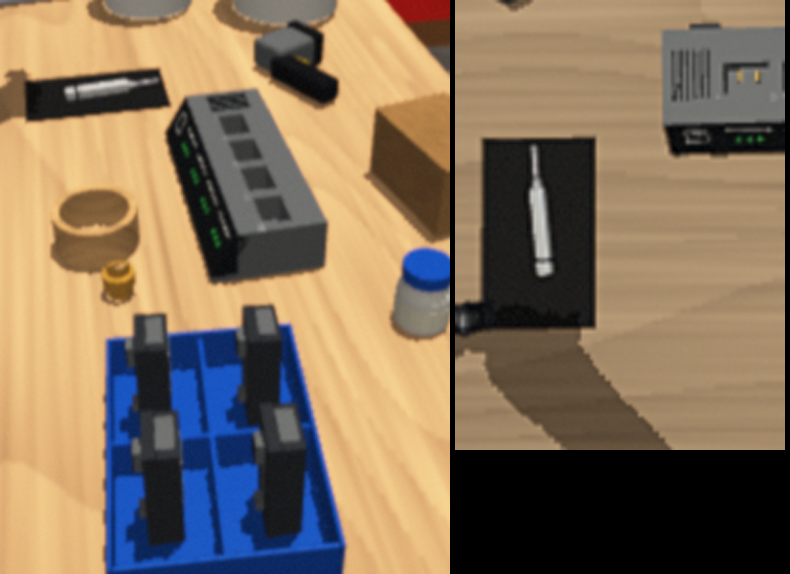

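The four packs stand in the tote and the bays are empty. The stylus lies on its mat, at k (540,210), and the other things haven't moved.

```bash
python3 -c "
from plant import job
print(job.sign_off())"
```

```text
the job is handed in; nothing more can be done
None
```

The job is handed in: all four packs are standing in the tote, the reset button was pressed to its stop and held for over a second after that, and the stylus is back on its mat with the other things unmoved; the sign-off returned no verdict.

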